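# Load the sealing drawer from the bayonet-lid tub

## Task

Unlock the tub of tape rolls by turning its lid anticlockwise (seen from above) until the lugs reach the slots, lift the lid off and lay it grip up in the middle of the rubber mat; then lay every tape roll from the tub flat on the floor of the press's open drawer. Then lay the wooden cover plate, grip up, into the recess on top of the drawer and press it down firmly so it sits level all round, and last push the drawer fully home into the press. Leave the other things on the bench where they are.

Things in the scene. Friction and masses are not known exactly. Their poses are not given: they have to be found in the camera images.
- tub: Low round black tub with a bright steel collar, fixed to the bench, 242 mm across, 72 high. Origin: centre at bench level. Inner radius 90, inner floor 6 mm above the bench; the lid rests on the wide wall top at 54 mm. The collar (inner radius 104, underside 66, top 72 mm above the bench) reaches over the lid's lugs; its two slots lie on the tub's own +x and -x axis.
- tub_slot (a point): Middle of the slot on the tub's +x side, 110 mm from its axis, 60 mm above the bench (the other is opposite). Slots are about 50 mm wide. A small block at each slot's anticlockwise edge stops the lugs within 0.06 rad past the slot's middle. The lugs lift out freely within 0.08 rad of the middle; elsewhere the collar holds the lid down.
- lid: Round white lid 200 mm across; two steel lugs, 26 wide, reach to 114 mm from the centre on its own +x and -x. Grip bar on top in line with the lugs (x): 110 long, 24 wide, 14 to 50 mm above the origin. Origin: centre of underside, 48 mm above the bench when on the tub. Plug below: radius 87.5, 6 deep, 2.5 mm loose. Loose, 0.3 kg. Starts locked, 0.5 to 0.95 rad clockwise of the slots.
- roll1: White tape roll, a solid disc with cardboard centre, 60 mm across and 36 mm high, about 90 g, at the start lying flat on the tub's floor under the lid. Origin: its centre, z along its axis. Two or three rolls are present; all three are alike.
- roll2: White tape roll, a solid disc with cardboard centre, 60 mm across and 36 mm high, about 90 g, at the start lying flat on the tub's floor under the lid. Origin: its centre, z along its axis. Two or three rolls are present; all three are alike.
- roll3: White tape roll, a solid disc with cardboard centre, 60 mm across and 36 mm high, about 90 g, at the start lying flat on the tub's floor under the lid. Origin: its centre, z along its axis. Two or three rolls are present; all three are alike.
- press: Low blue and white sealing press fixed on the bench, 260 deep, 310 wide, 172 mm high, with an open mouth in front. Origin: middle of the foot of its front face; its own +x points into the press (the way the drawer goes home), z up.
- drawer (a joint): Opening of the drawer (m): 0 fully home against its stop, 0.16 to 0.195 at the start, 0.2 at most. It slides along the press's x with about 3 N of friction and stays where it is left.
- drawer_in (a point): Centre of the drawer's inner floor, 18 mm above the bench; moves with the drawer, axes as the press. Cavity 126 (x) by 220 mm (y), 46 deep to two ledges at front and rear, on which the plate rests; above them a recess 154 (x) by 220 (y), 10 deep, takes the plate. Room for three rolls side by side along y (at -72, 0, +72 mm).
- drawer_front (a point): Middle of the drawer's outer front face, which faces the robot and is 236 wide, reaching from 12 to 74 mm above the bench; this point is 50 mm above the bench. Push here along the press's +x. With the drawer home the face still stands 40 mm before the press.
- plate: Plywood cover plate, 144 (its x) by 210 (y) by 10 mm, 0.3 kg, loose, flat on the bench. Grip bar on top along its y: 90 long, 20 wide, 10 to 42 mm above the origin. Origin: centre of underside, z up. In the drawer its x lies along the press's x (either way round) and its origin is 46 mm above point drawer_in, with 5 mm of play all round.
- mat: Black rubber mat, 250 x 250 x 3 mm, fixed on the bench. Origin: centre of its underside.
- bottle: White bottle, 60 mm across, 110 mm high (bystander). Origin: centre of underside.
- driver: Screwdriver lying on the bench (bystander), about 200 mm long along its x.
- mug: White mug, 80 mm across, 90 mm high (bystander). Origin: centre of underside.
- brush: Hand brush lying on the bench (bystander), along its x.
- wrench: Wrench lying on the bench (bystander), along its x.

How it is judged:
By the outcome, as a careful person would: the job done as asked, in the order asked, and still so for the second after the job is handed in, with the robot touching nothing.
Of roll1, roll2, roll3 only 2 to 3 are there at a start; the rules pass over those that are not, and their reading is None.
At some moment in a run one of plate may be knocked a few centimetres aside while the robot is not near it.
Once in a run the grip may slacken for a moment while it holds something.
It also fails if it takes over 208 s, if anything falls off the work surface, if the arm or the gripper's body presses on something with over 40 N, if the wrist force passes 120 N, or if a joint passes its speed limit or range.

## Robot

A 7-joint arm with a two-finger parallel gripper is mounted at the origin on the work surface. World frame = base frame: x ahead of the robot, y to its left, z up, the work surface at z = 0. Lengths are in mm, angles in rad, forces in N, time in s.
With the tool pointing down it reaches from about 400 to 850 mm from the base axis. Payload 4.4 kg.
Tool frame: the origin (TCP) lies on the centre line of the jaws, within the pads' length; the fingertips stand 25 mm ahead of it and the grasp point (between the pads) lies 6 mm ahead of it; z points along the fingers, y is the line along which they close (so a half turn about z gives the same grasp; the last joint's range is limited). The gripper opens to 94 mm and grips with 3 to 60 N. Pads are 16 mm wide; open, the fingers measure 119 mm over their backs; the gripper's body (75 mm by 177 mm) begins 78 mm behind the grasp point.
Start: joints at [1.127, 0.628, 0.038, 1.517, -0.027, 0.996, -0.02], TCP at [239.798, -604.165, 230.478] pointing down, gripper open.
Joint ranges: [-3.06, 3.06], [-0.37, 2.12], [-1.25, 1.32], [0.18, 2.47], [-1.1, 4.24], [0.23, 1.98], [-2.94, 2.94]. Speed limits (rad/s): [2.57, 2.57, 3.14, 3.14, 3.14, 3.14, 3.14].

## Interface

Orientations are given as a unit quaternion [x, y, z, w].
In Python, from station import get_obs, grab_frame, get_calibration, workorder, nets gives the robot as it stands. The module is installed in compiled form; this text tells all that it offers.
- The arm moves only by the tool send_rows, never from a script. Its argument "targets" is a list of rows, each an object with "offset": the shift along the tool's x, y, z scaled (see below), a list of three; "spin": the turn about the tool's z scaled (see below). A call has exactly 5 rows; each row shifts and turns the commanded pose from where the row before left it, along the tool's axes as they then stand; what a row does not reach is not made up. The controller multiplies each number of a shift by 0.02 m and each number of a turn by 180 degrees. A row lasts 1/12 s, in which the tool goes at most 41.7 mm and 7.16 degrees, less where a joint would pass 70% of its speed; a pose out of reach is approached as far as the arm can. A call with a number of a shift or a turn outside -1 to 1 is refused whole. A call with a gripper value outside its range is refused whole. "jaw" is the opening, from -1 (shut) to 1 (fully open), set as the call begins (left out, the last holds). The fingers move at their own pace and stop on an object; "squeeze" is the grip in N (left out, the last holds). Time passes only in rows, so rows that do not move let the fingers close, or fill a call up. It gives the time, the measured TCP pose, the force, the opening and the grip force at its end, in the units of the state.
- get_obs(): the state, without advancing time (a new reading comes with each control period).
- grab_frame(name): name is "side" or "top" or "wrist"; returns (picture, depth): 420x560x3 uint8, red, green, blue; 420x560 float32, mm along the optical axis (not along the pixel's ray), 0 where there is no reading.
- get_calibration(name): a dict with "fx", "fy", "cx", "cy" (pixels), "rvec" (rotation vector, rad) and "tvec" (3), from world to camera coordinates, as OpenCV has them. Camera axes: x right, y down, z forward; pixel columns grow to the right and rows downward; lengths in mm; the calibration is good to about 2 mm. A picture is of the moment at which its call begins: read the wrist's pose just before it. get_calibration takes no time and is no camera call; for the wrist camera it gives the pose at the moment of the call.
- workorder.job_done(): hands the job in; it is judged then, once.
Trained networks look in the newest picture that a camera, given by its name, has taken for a name from the list of things; names that differ only in an ending like _2 or _b are one class to them, and where a whole thing is asked for, a point or a joint stands for the part that bears it (a point fixed in the world has none). Each returns a list of dicts, best first, with "conf" (0 to 1); they miss things now and then, are a little off and sometimes report something else, mostly with a low value. They report only what shows in the picture. A call takes as long as a camera call.
- nets.find_in(query, camera): "position" ([row, column] in pixels, amid what is visible of it).
- nets.silhouettes(query, camera): "mask" (420x560 bool, what is visible of it) and "position" ([row, column] in pixels, amid what is visible of it).
- nets.tip_of(query, camera): "position" ([row, column] in pixels: a listed point, or the origin of a listed thing).
The state is a dict: "t": time; "qpos": joint angles; "joint_vel": joint speeds; "effort": joint torques, N m; "tool_pos": TCP position; "tool_rot": TCP orientation; "ft_force": force on the tool from outside, world axes, zero at the start; "moment": the same for the moment, N m; "gripper_width": opening from 0.0 (shut) to 1.0 (fully open); "finger_force": force on a finger pad.
Only numpy, scipy, OpenCV 4.12 (cv2) and the standard library are available. Lean on these libraries where they do the work, as an engineer would, in place of code of your own. Each camera call takes 0.05 s, during which the arm holds its last target. There are 200 camera calls.

## Working session

There is one attempt and no reset: what is moved stays moved. The work goes in short steps, Python scripts to look and compute and a tool call to move; the robot and the scene stay as the last step left them, time stands still between calls to the robot, and variables do not carry over. Pictures are saved under pics/ and viewed, at most 14 in all, crops included, and the job is handed in when it is done.

Besides the shell and the picture viewer there is one more tool, called after "Request:" as name([rows], argument=value, ...), one row to a line, values as JSON. send_rows: Moves the arm, as the interface text tells. Shifts and turns lie within -1 to 1; 1 stands for 0.02 m of shift or 180 degrees of turn. Its arguments: {"type":"object","properties":{"targets":{"type":"array","items":{"type":"object","properties":{"offset":{"type":"array","items":{"type":"number","minimum":-1,"maximum":1}},"spin":{"type":"number","minimum":-1,"maximum":1}}}},"jaw":{"type":"number"},"squeeze":{"type":"number"}},"required":["targets"]}

```bash
mkdir -p pics; cat > h.py <<'E'
import numpy as np, cv2
from station import get_obs, grab_frame, get_calibration, workorder, nets
from scipy.spatial.transform import Rotation as R
def cal(c):
    k=get_calibration(c); Rm=cv2.Rodrigues(np.array(k['rvec'],float))[0]; return k,Rm,np.array(k['tvec'],float).ravel()
def ray(c,rc,z,K=None):
    "pixel (row,col) -> world point on plane z"
    k,Rm,t=K or cal(c); d=Rm.T@np.array([(rc[1]-k['cx'])/k['fx'],(rc[0]-k['cy'])/k['fy'],1]); o=-Rm.T@t
    return o+d*(z-o[2])/d[2]
def cloud(c,dep,K=None):
    k,Rm,t=K or cal(c); v,u=np.mgrid[:420,:560]
    P=np.stack([(u-k['cx'])/k['fx']*dep,(v-k['cy'])/k['fy']*dep,dep],-1)
    W=(P-t)@Rm; W[dep<=0]=np.nan; return W
def save(n,im): cv2.imwrite('pics/'+n,im[:,:,::-1])
def tool():
    o=get_obs(); r=R.from_quat(o['tool_rot']); return np.array(o['tool_pos']),r,o
def st():
    p,r,o=tool(); print('t',round(o['t'],2),'p',p.round(1),'x',r.as_matrix()[:,0].round(3),'z',r.as_matrix()[:,2].round(3),'F',np.round(o['ft_force'],1),'w',round(o['gripper_width'],3),'ff',np.round(o['finger_force'],1),'q7',np.round(o['qpos'],2))
def pr(W,m):
    "principal axis and centre in xy of mask points"
    q=W[m]; q=q[~np.isnan(q[:,0])]; (c,s,a)=cv2.minAreaRect(q[:,:2].astype(np.float32)); return np.round(c,1),np.round(s,1),round(a,1),np.round(np.percentile(q[:,2],[5,50,95]),1)
def go(x,y,z,yaw=None):
    "tool-axes move needed (mm, deg) to world target; yaw = world angle of tool x (deg)"
    p,r,o=tool(); d=r.inv().apply(np.array([x,y,z])-p); M=r.as_matrix(); cy=np.degrees(np.arctan2(M[1,0],M[0,0]))
    print('units',(d/20).round(2),'yaw now',cy.round(1), '' if yaw is None else 'spin tot %.3f'%(-((yaw-cy+90)%180-90)/180))
E
cat > a.py <<'E'
from h import *
st()
for c in ('top','side'):
    im,d=grab_frame(c); save(c+'0.png',im); K=cal(c); W=cloud(c,d,K); np.savez(c+'0.npz',W=W,im=im)
    print(c,'cam at',(-K[1].T@K[2]).round(0))
    for q in ['tub','lid','press','drawer','plate','mat','bottle','driver','mug','brush','wrench']:
        for s in nets.silhouettes(q,c)[:2]:
            if s['conf']>.3 and s['mask'].sum()>10: print(q,round(s['conf'],2),np.round(s['position']),*pr(W,s['mask']))
    for q,z in [('tub',0),('tub_slot',60),('lid',48),('drawer_in',18),('drawer_front',50),('press',0),('plate',0),('mat',0)]:
        for s in nets.tip_of(q,c)[:2]:
            print(' tip',q,round(s['conf'],2),np.round(s['position']),ray(c,s['position'],z,K).round(1))
E
python3 a.py
```

```text
t 0.0 p [ 239.6 -603.6  229.6] x [ 0.929  0.369 -0.   ] z [-0.001  0.002 -1.   ] F [-0.8 -1.7  0.2] w 0.998 ff 0.0 q7 [ 1.13  0.63  0.04  1.52 -0.03  1.   -0.02]
top cam at [ 347.   25. 1787.]
lid 0.83 [239. 175.] [466.3 354.6] [198.9 196. ] 52.3 [54.3 61.8 95.5]
press 0.59 [176. 383.] [ 661.5 -329.9] [524.3 359.4] 0.6 [  9.7 147.7 161.4]
drawer 0.91 [233. 382.] [ 514.5 -317.4] [226.  254.6] 1.2 [10.2 20.9 75. ]
plate 0.75 [264. 448.] [ 374.4 -534.7] [198.5  42.4] 1.8 [ 7.8 17.2 25.1]
plate 0.63 [252. 265.] [432.5  73.4] [211.4 147.6] 88.8 [ 1.5  9.4 38.1]
mat 0.86 [182. 267.] [676.8  77.8] [252.7 251.2] 8.1 [-5.3  1.8  8.9]
bottle 0.67 [170. 195.] [683.5 301.2] [57.9 55.9] 87.4 [ 20.   75.8 111.5]
driver 0.52 [274. 116.] [389.5 563.6] [ 28.1 194.8] 89.9 [10.  20.3 29.4]
mug 0.7 [197. 132.] [606.5 522. ] [112.8  77.4] 74.7 [-1.3 32.8 90. ]
brush 0.96 [265. 450.] [ 373.1 -540.8] [203.2  52.1] 4.5 [ 4.4 16.8 25. ]
wrench 0.59 [211. 448.] [ 573.3 -530.4] [ 38. 167.] 87.3 [-3.2  5.4 13.8]
wrench 0.55 [215. 162.] [468.4 366. ] [256.3 260.6] 23.9 [ 0.2 66.4 76.5]
 tip tub_slot 0.58 [211. 1
[... 1192 characters left out ...]
631.6 495.9] [ 87.3 184.2] 55.0 [ 5.4 52.4 87.6]
brush 0.69 [170. 398.] [ 375.9 -531.6] [173.6 124.4] 37.0 [-1.4 13.3 19.3]
wrench 0.58 [251. 297.] [435.9  75.5] [214.5 155.2] 90.0 [ 3.6  8.3 38.1]
 tip tub 0.64 [172. 401.] [ 364.9 -537.4   -0. ]
 tip tub_slot 0.95 [274. 196.] [564.5 394.5  60. ]
 tip lid 0.51 [186. 346.] [ 457.9 -255.    48. ]
 tip lid 0.2 [154. 355.] [ 544.7 -458.3   48. ]
 tip drawer_in 0.88 [186. 349.] [ 468.1 -299.7   18. ]
 tip drawer_front 0.57 [186. 369.] [ 391.9 -310.2   50. ]
 tip press 0.69 [172. 318.] [ 621.4 -312.    -0. ]
 tip press 0.64 [252. 299.] [418.4  83.    0. ]
 tip plate 0.68 [251. 299.] [419.5  79.9  -0. ]
 tip mat 0.98 [213. 242.] [690.2  66.2   0. ]
```

```bash
cat > b.py <<'E'
from h import *
t=np.load('top0.npz');s=np.load('side0.npz')
big=cv2.resize(t['im'][120:330,60:490],None,fx=1.8,fy=1.8,interpolation=cv2.INTER_CUBIC); save('topc.png',big)
for n,a in (('top',t),('side',s)):
    W=a['W']; X,Y,Z=W[...,0],W[...,1],W[...,2]
    # lid bar
    m=(np.hypot(X-468,Y-356)<75)&(Z>88)&(Z<105); print(n,'lid bar',m.sum(),*pr(W,m))
    m=(np.hypot(X-468,Y-356)<135)&(Z>40)&(Z<85)&(np.hypot(X-468,Y-356)>107); q=W[m][:,:2]; 
    A=np.c_[2*q,np.ones(len(q))]; c=np.linalg.lstsq(A,(q**2).sum(1),rcond=None)[0]; print('tub circ',c[:2].round(1),np.sqrt(c[2]+(c[:2]**2).sum()).round(1), cv2.minAreaRect(q.astype(np.float32)))
    m=(abs(X-435)<110)&(abs(Y-73)<140)&(Z>30)&(Z<55); print('plate bar',m.sum(),*pr(W,m))
    m=(abs(X-435)<110)&(abs(Y-73)<140)&(Z>6)&(Z<55); m=cv2.morphologyEx(m.astype(np.uint8),cv2.MORPH_OPEN,np.ones((3,3)))>0; print('plate',m.sum(),*pr(W,m))
    m=(X>360)&(X<610)&(abs(Y+320)<160)&(Z>58)&(Z<90); m=cv2.morphologyEx(m.astype(np.uint8),cv2.MORPH_OPEN,np.ones((2,2)))>0; print('drawer rim',m.sum(),*pr(W,m))
    m=(X>560)&(X<950)&(abs(Y+320)<220)&(Z>130); m=cv2.morphologyEx(m.astype(np.uint8),cv2.MORPH_OPEN,np.ones((3,3)))>0; print('press top',m.sum(),*pr(W,m))
E
python3 b.py
```

```text
top lid bar 270 [465.9 354.9] [ 26.2 109.5] 75.6 [ 89.5  96.3 102.8]
tub circ [466.7 355.3] 114.8 ((465.79095458984375, 355.4175720214844), (239.60215759277344, 242.29086303710938), 23.613330841064453)
plate bar 192 [432.5  73.7] [20.1 87.1] 0.8 [34.4 40.9 46.9]
plate 935 [432.5  76.1] [141.  203.2] 0.7 [ 6.7 11.5 43.3]
drawer rim 1332 [ 507.4 -320.5] [210.4 306.4] 0.9 [ 6.1 67.1 78.2]
press top 8401 [ 741.4 -306.3] [263.1 312.5] 0.9 [143.6 152.7 167.3]
side lid bar 284 [466.4 357.5] [ 24.9 111.3] 74.6 [91.1 95.9 98.6]
tub circ [465.3 358.6] 115.6 ((466.17828369140625, 357.4643249511719), (239.94204711914062, 247.13165283203125), 22.745201110839844)
plate bar 157 [432.8  75.3] [92.  23.6] 89.6 [31.9 39.4 42.9]
plate 1212 [432.3  76. ] [144.5 209.9] 0.2 [ 6.5  9.2 40. ]
drawer rim 836 [ 502.2 -370.6] [216.5 403.4] 13.1 [50.7 64.1 73.7]
press top 3085 [ 740.2 -304.9] [264.7 320.9] 0.8 [137.8 150.8 166.2]
```

View pics/topc.png

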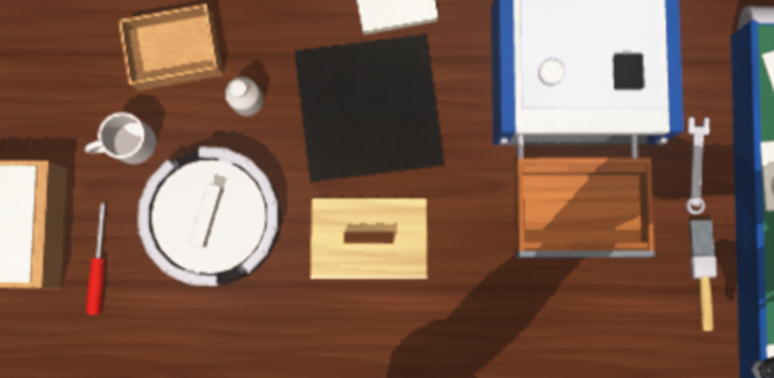

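View pics/side0.png

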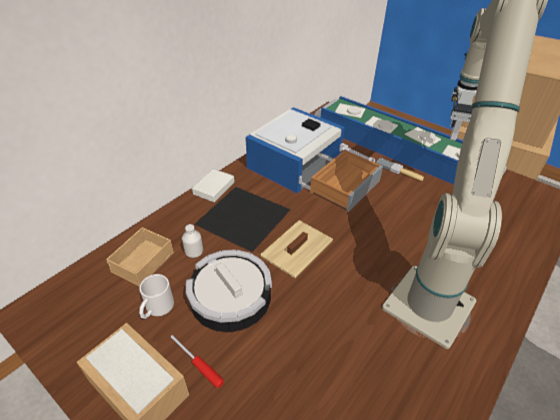

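The top view (crop, scale 1.8) shows the tub at crop (208,216) with its slots at about (187,155) and (232,272), and the lid bar turned clockwise of them. The plate is at (368,238), the mat at (370,108) and the open drawer at (585,205). The side view shows the same layout, with nothing in the way of the arm. I'll move over the tub now.

Request:
send_rows([
  {"offset": [1,-0.4,0],"spin": 0},
  {"offset": [1,-0.4,0],"spin": 0},
  {"offset": [1,-0.4,0],"spin": 0},
  {"offset": [1,-0.4,0],"spin": 0},
  {"offset": [1,-0.4,0],"spin": 0},
], jaw=1)

```text
t: 2.42
tool_pos: [318.7, -529.4, 230.5]
tool_rot: [0.982, 0.188, 0.0, 0.0]
ft_force: [0.9, 0.5, 0.6]
gripper_width: 1.001
finger_force: 0.0
```

Request:
send_rows([
  {"offset": [1,-0.4,0],"spin": 0},
  {"offset": [1,-0.4,0],"spin": 0},
  {"offset": [1,-0.4,0],"spin": 0},
  {"offset": [1,-0.4,0],"spin": 0},
  {"offset": [1,-0.4,0],"spin": 0},
])

```text
t: 2.83
tool_pos: [396.9, -455.3, 230.6]
tool_rot: [0.982, 0.188, 0.0, 0.0]
ft_force: [-0.8, 0.3, 0.1]
gripper_width: 0.996
finger_force: 0.0
```

Request:
send_rows([
  {"offset": [1,-0.4,0],"spin": 0},
  {"offset": [1,-0.4,0],"spin": 0},
  {"offset": [1,-0.4,0],"spin": 0},
  {"offset": [1,-0.4,0],"spin": 0},
  {"offset": [1,-0.4,0],"spin": 0},
])

```text
t: 3.25
tool_pos: [475.1, -381.2, 230.6]
tool_rot: [0.982, 0.188, 0.0, 0.0]
ft_force: [0.1, -0.4, -0.1]
gripper_width: 0.996
finger_force: 0.0
```

Request:
send_rows([
  {"offset": [0.7,-1,0],"spin": 0},
  {"offset": [0.7,-1,0],"spin": 0},
  {"offset": [0.7,-1,0],"spin": 0},
  {"offset": [0.7,-1,0],"spin": 0},
  {"offset": [0.7,-1,0],"spin": 0},
])

```text
t: 3.67
tool_pos: [502.8, -262.1, 230.6]
tool_rot: [0.982, 0.188, 0.0, 0.0]
ft_force: [0.4, 0.7, -0.6]
gripper_width: 1.001
finger_force: 0.0
```

Request:
send_rows([
  {"offset": [0.7,-1,0],"spin": 0},
  {"offset": [0.7,-1,0],"spin": 0},
  {"offset": [0.7,-1,0],"spin": 0},
  {"offset": [0.7,-1,0],"spin": 0},
  {"offset": [0.7,-1,0],"spin": 0},
])

```text
t: 4.08
tool_pos: [531.0, -143.3, 230.7]
tool_rot: [0.982, 0.188, 0.0, 0.0]
ft_force: [0.4, -0.5, 0.6]
gripper_width: 1.0
finger_force: 0.0
```

Request:
send_rows([
  {"offset": [0.7,-1,0],"spin": 0},
  {"offset": [0.7,-1,0],"spin": 0},
  {"offset": [0.7,-1,0],"spin": 0},
  {"offset": [0.7,-1,0],"spin": 0},
  {"offset": [0.7,-1,0],"spin": 0},
])

```text
t: 4.5
tool_pos: [559.2, -24.5, 230.7]
tool_rot: [0.982, 0.188, 0.0, 0.0]
ft_force: [-0.1, -0.0, 0.2]
gripper_width: 1.001
finger_force: 0.0
```

Request:
send_rows([
  {"offset": [0.12,-1,0],"spin": 0},
  {"offset": [0.12,-1,0],"spin": 0},
  {"offset": [0.12,-1,0],"spin": 0},
  {"offset": [0.12,-1,0],"spin": 0},
  {"offset": [0.12,-1,0],"spin": 0},
])

```text
t: 4.92
tool_pos: [533.0, 72.7, 230.6]
tool_rot: [0.982, 0.188, 0.0, 0.0]
ft_force: [0.3, -0.3, -0.3]
gripper_width: 1.0
finger_force: 0.0
```

Request:
send_rows([
  {"offset": [0.12,-1,0],"spin": 0},
  {"offset": [0.12,-1,0],"spin": 0},
  {"offset": [0.12,-1,0],"spin": 0},
  {"offset": [0.12,-1,0],"spin": 0},
  {"offset": [0.12,-1,0],"spin": 0},
])

```text
t: 5.33
tool_pos: [507.2, 170.0, 230.7]
tool_rot: [0.982, 0.188, 0.0, -0.0]
ft_force: [0.1, -0.3, 1.3]
gripper_width: 1.0
finger_force: 0.0
```

Request:
send_rows([
  {"offset": [0.12,-1,0],"spin": 0},
  {"offset": [0.12,-1,0],"spin": 0},
  {"offset": [0.12,-1,0],"spin": 0},
  {"offset": [0.12,-1,0],"spin": 0},
  {"offset": [0.12,-1,0],"spin": 0},
])

```text
t: 5.75
tool_pos: [481.5, 267.4, 230.7]
tool_rot: [0.982, 0.188, 0.0, -0.0]
ft_force: [0.4, 0.2, -0.6]
gripper_width: 1.0
finger_force: 0.0
```

Request:
send_rows([
  {"offset": [0.12,-1,0],"spin": 0},
  {"offset": [0.12,-1,0],"spin": 0},
  {"offset": [0.12,-1,0],"spin": 0},
  {"offset": [0.12,-1,0],"spin": 0},
  {"offset": [0.3,-0.4,0],"spin": 0},
])

```text
t: 6.17
tool_pos: [461.7, 357.3, 230.6]
tool_rot: [0.982, 0.19, -0.0, -0.001]
ft_force: [0.2, 1.0, -0.6]
gripper_width: 0.998
finger_force: 0.0
```

Request:
send_rows([
  {"offset": [0,0,0],"spin": 0.039},
  {"offset": [0,0,0],"spin": 0.039},
  {"offset": [0,0,0],"spin": 0.039},
  {"offset": [0,0,0],"spin": 0.039},
  {"offset": [0,0,0],"spin": 0.039},
])

```text
t: 6.58
tool_pos: [464.5, 353.3, 230.6]
tool_rot: [0.993, -0.121, 0.0, 0.0]
ft_force: [0.1, -0.5, 0.0]
gripper_width: 0.999
finger_force: 0.0
```

```bash
cat > c.py <<'E'
from h import *
st()
K=cal('wrist'); im,d=grab_frame('wrist'); save('w1.png',im); W=cloud('wrist',d,K); np.savez('w1.npz',W=W,im=im)
print('cam',(-K[1].T@K[2]).round(0))
for s in nets.tip_of('tub_slot','wrist')[:3]+nets.tip_of('lid','wrist')[:1]: print(round(s['conf'],2),np.round(s['position']),ray('wrist',s['position'],60,K).round(1))
X,Y,Z=np.moveaxis(W,-1,0); rr=np.hypot(X-466,Y-356)
m=(rr<75)&(Z>88)&(Z<105); print('lid bar',m.sum(),*pr(W,m))
# collar ring: height along angle at r 104..113
a=np.degrees(np.arctan2(Y-356,X-466))
for c0 in (20,-160):
  for off in range(-26,27,2):
    mm=(rr>106)&(rr<114)&(abs((a-c0-off+180)%360-180)<1)
    if mm.sum()>2: print(c0+off,mm.sum(),np.nanmedian(Z[mm]).round(1),end=' | ')
  print()
E
python3 c.py
```

```text
t 6.58 p [464.5 353.3 230.6] x [ 0.971 -0.239  0.001] z [ 0.001 -0.    -1.   ] F [ 0.1 -0.5  0. ] w 0.999 ff 0.0 q7 [-0.81  0.54  0.17  1.71 -0.11  0.9  -2.41]
cam [546. 333. 384.]
0.59 [185. 276.] [472.3 353.   60. ]
lid bar 3413 [470.4 355.2] [ 24.  109.5] 74.7 [95.5 97.3 98.5]
-6 52 70.7 | -4 54 70.6 | -2 53 71.0 | 0 53 71.0 | 2 54 70.4 | 4 49 70.9 | 6 54 70.4 | 8 51 70.4 | 10 32 53.4 | 12 40 53.5 | 14 40 53.5 | 16 38 53.4 | 18 41 53.3 | 20 38 53.2 | 22 39 53.4 | 24 37 53.5 | 26 43 53.5 | 28 36 53.3 | 30 62 58.1 | 32 50 65.1 | 34 58 65.7 | 36 53 70.8 | 38 55 70.8 | 40 60 70.8 | 42 57 71.1 | 44 57 71.0 | 46 57 71.3 | 
-186 29 71.4 | -184 27 71.8 | -182 29 71.3 | -180 29 71.4 | -178 29 71.5 | -176 28 71.3 | -174 30 71.6 | -172 31 71.0 | -170 31 54.1 | -168 25 53.6 | -166 21 53.6 | -164 23 53.4 | -162 23 53.5 | -160 26 53.5 | -158 26 53.5 | -156 25 53.7 | -154 24 53.5 | -152 24 53.5 | -150 24 53.4 | -148 11 53.9 | -146 24 65.5 | -144 24 65.6 | -142 3 71.5 | -140 7 52.6 | -138 5 53.6 | -134 3 53.4 |
```

View pics/w1.png

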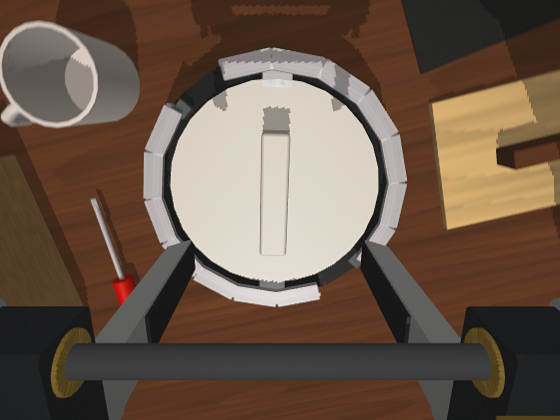

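The wrist view shows the lid with its bar at (275,190). The slot gaps are at about (195,100) and (345,270), with dark gap floor visible. Measured slot middle is 22° and the bar is at -15.3°, so the lid needs about 37° anticlockwise.

Request:
send_rows([
  {"offset": [0.12,-0.14,0],"spin": 0.008},
  {"offset": [0,0,1],"spin": 0},
  {"offset": [0,0,1],"spin": 0},
  {"offset": [0,0,1],"spin": 0},
  {"offset": [0,0,1],"spin": 0},
])

```text
t: 7.15
tool_pos: [467.3, 356.3, 149.8]
tool_rot: [0.992, -0.129, 0.0, -0.0]
ft_force: [-0.4, -0.3, 0.9]
gripper_width: 1.0
finger_force: 0.0
```

Request:
send_rows([
  {"offset": [0,0,0.8],"spin": 0},
  {"offset": [0,0,0.8],"spin": 0},
  {"offset": [0,0,0.8],"spin": 0},
  {"offset": [0,0,0.4],"spin": 0},
  {"offset": [0,0,0.2],"spin": 0},
])

```text
t: 7.57
tool_pos: [466.5, 355.7, 89.2]
tool_rot: [0.992, -0.129, -0.001, 0.001]
ft_force: [0.6, -1.3, -0.0]
gripper_width: 1.002
finger_force: 0.0
```

Request:
send_rows([
  {"offset": [0,0,0],"spin": 0},
  {"offset": [0,0,0],"spin": 0},
  {"offset": [0,0,0],"spin": 0},
  {"offset": [0,0,0],"spin": 0},
  {"offset": [0,0,0],"spin": 0},
], jaw=-1, squeeze=35)

```text
t: 7.98
tool_pos: [467.2, 356.5, 91.3]
tool_rot: [0.992, -0.13, 0.001, -0.001]
ft_force: [0.9, 0.2, 0.5]
gripper_width: 0.678
finger_force: 0.0
```

Request:
send_rows([
  {"offset": [0,0,0],"spin": 0},
  {"offset": [0,0,0],"spin": 0},
  {"offset": [0,0,0],"spin": 0},
  {"offset": [0,0,0],"spin": 0},
  {"offset": [0,0,0],"spin": 0},
])

```text
t: 8.4
tool_pos: [466.7, 356.2, 90.5]
tool_rot: [0.992, -0.13, -0.0, 0.0]
ft_force: [-0.5, 1.1, -0.3]
gripper_width: 0.327
finger_force: 0.0
```

```bash
python3 -c "
from h import *
st(); print(np.round(get_obs()['moment'],2))"
```

```text
t 8.4 p [466.7 356.2  90.5] x [ 0.966 -0.257 -0.   ] z [-0.  0. -1.] F [-0.5  1.1 -0.3] w 0.327 ff 0.0 q7 [-0.78  0.73  0.13  1.82 -0.15  0.61 -2.39]
[-0.    0.   -0.03]
```

Request:
send_rows([
  {"offset": [0,0,0],"spin": 0},
  {"offset": [0,0,0],"spin": 0},
  {"offset": [0,0,0],"spin": 0},
  {"offset": [0,0,0],"spin": 0},
  {"offset": [0,0,0],"spin": 0},
])

```text
t: 8.82
tool_pos: [466.7, 356.2, 90.5]
tool_rot: [0.992, -0.13, -0.0, -0.0]
ft_force: [1.0, 0.2, -0.4]
gripper_width: 0.251
finger_force: 35.0
```

Request:
send_rows([
  {"offset": [0,0,0],"spin": -0.02},
  {"offset": [0,0,0],"spin": -0.02},
  {"offset": [0,0,0],"spin": -0.02},
  {"offset": [0,0,0],"spin": -0.02},
  {"offset": [0,0,0],"spin": -0.02},
])

```text
t: 9.23
tool_pos: [466.8, 356.1, 90.4]
tool_rot: [1.0, 0.028, 0.0, 0.0]
ft_force: [0.1, 0.3, -0.6]
gripper_width: 0.253
finger_force: 35.0
```

Request:
send_rows([
  {"offset": [0,0,0],"spin": -0.02},
  {"offset": [0,0,0],"spin": -0.02},
  {"offset": [0,0,0],"spin": -0.02},
  {"offset": [0,0,0],"spin": -0.02},
  {"offset": [0,0,0],"spin": -0.02},
])

```text
t: 9.65
tool_pos: [466.9, 356.0, 90.5]
tool_rot: [0.983, 0.184, 0.0, 0.0]
ft_force: [0.5, -0.3, -0.5]
gripper_width: 0.255
finger_force: 35.0
```

Request:
send_rows([
  {"offset": [0,0,0],"spin": -0.005},
  {"offset": [0,0,0],"spin": 0},
  {"offset": [0,0,0],"spin": 0},
  {"offset": [0,0,0],"spin": 0},
  {"offset": [0,0,0],"spin": 0},
])

```text
t: 10.07
tool_pos: [466.9, 356.0, 90.5]
tool_rot: [0.982, 0.191, 0.0, 0.0]
ft_force: [1.1, -1.0, -1.5]
gripper_width: 0.256
finger_force: 35.0
```

```bash
cat > d.py <<'E'
from h import *
st(); print(np.round(get_obs()['moment'],2))
K=cal('wrist'); im,d=grab_frame('wrist'); save('w2.png',im); W=cloud('wrist',d,K)
K=cal('side'); im,d=grab_frame('side'); Ws=cloud('side',d,K); save('s2.png',im[230:350,160:300].repeat(4,0).repeat(4,1))
M=tool()[1].as_matrix(); print('yaw',np.degrees(np.arctan2(M[1,0],M[0,0])))
for W in (W,Ws):
  X,Y,Z=np.moveaxis(W,-1,0)
  rr=np.hypot(X-467,Y-356); a=np.degrees(np.arctan2(Y-356,X-467))
  for c0 in (20,-160):
   for off in range(-20,27,2):
    mm=(rr>105)&(rr<113)&(abs((a-c0-off+180)%360-180)<1)
    if mm.sum()>2: print(c0+off,mm.sum(),np.nanmedian(Z[mm]).round(1),end=' | ')
   print()
E
python3 d.py
```

```text
t 10.07 p [466.9 356.   90.5] x [0.927 0.374 0.   ] z [ 0. -0. -1.] F [ 1.1 -1.  -1.5] w 0.256 ff 35.0 q7 [-0.67  0.72 -0.04  1.81  0.05  0.61 -1.93]
[-0.09 -0.18 -0.01]
yaw 21.97317282853389
0 197 70.7 | 2 190 70.7 | 4 196 70.4 | 6 195 70.2 | 8 203 68.0 | 10 150 53.4 | 12 126 53.4 | 14 110 53.4 | 16 135 61.4 | 18 142 61.4 | 20 135 61.4 | 22 143 61.4 | 24 140 61.3 | 26 142 61.4 | 28 114 61.2 | 30 164 54.2 | 32 171 65.4 | 34 179 65.2 | 36 197 70.4 | 38 189 70.8 | 40 200 70.9 | 42 199 71.2 | 44 200 70.9 | 46 195 71.1 | 
-172 76 62.6 | -170 84 53.9 | -168 53 53.5 | -166 48 53.6 | -164 39 61.4 | -162 38 61.2 | -160 37 61.5 | -158 31 61.4 | -156 41 61.5 | -154 41 61.5 | -152 37 61.3 | -150 42 53.6 | -148 40 53.8 | -146 54 65.5 | -144 44 65.6 | 
0 6 68.2 | 2 6 67.6 | 6 7 69.4 | 8 5 70.5 | 10 5 69.8 | 12 3 56.6 | 18 3 60.4 | 20 4 58.9 | 24 4 59.5 | 26 4 59.1 | 34 3 64.2 | 38 4 69.1 | 40 3 67.9 | 42 5 70.5 | 46 3 70.4 | 
-180 4 70.4 | -176 4 70.8 | -174 3 67.9 | -172 3 68.6 | -166 3 59.7 | -164 6 59.5 | -162 35 580.9 | -160 82 592.0 | -158 49 566.0 | -156 38 628.2 | -154 26 640.4 | -152 23 648.9 | -150 20 650.3 | -148 20 294.9 | -146 7 663.2 | -144 10 661.5 | -142 12 661.2 | -140 5 664.1 | -138 8 368.8 | -136 3 71.7 | -134 5 662.7 |
```

Both lugs sit mid-slot at 22° and -158°, so I'll lift straight up.

Request:
send_rows([
  {"offset": [0,0,-0.2],"spin": 0},
  {"offset": [0,0,-0.3],"spin": 0},
  {"offset": [0,0,-0.3],"spin": 0},
  {"offset": [0,0,-0.4],"spin": 0},
  {"offset": [0,0,-0.4],"spin": 0},
])

```text
t: 10.58
tool_pos: [466.6, 356.3, 123.3]
tool_rot: [0.982, 0.191, -0.0, -0.0]
ft_force: [-0.0, -0.1, -3.3]
gripper_width: 0.25
finger_force: 35.0
```

Request:
send_rows([
  {"offset": [0,0,-0.9],"spin": 0},
  {"offset": [0,0,-1],"spin": 0},
  {"offset": [0,0,-1],"spin": 0},
  {"offset": [0,0,-1],"spin": 0},
  {"offset": [0,0,-1],"spin": 0},
])

```text
t: 11.0
tool_pos: [466.5, 356.1, 222.3]
tool_rot: [0.982, 0.191, 0.0, -0.0]
ft_force: [-0.4, 0.2, -4.2]
gripper_width: 0.254
finger_force: 35.0
```

```bash
python3 -c "
from h import *
st(); im,d=grab_frame('side'); save('s3.png',im)
W=cloud('side',d); 
for s in nets.silhouettes('lid','side')[:1]: print(s['conf'],pr(W,s['mask']))
go(676,78,223)"
```

```text
t 11.0 p [466.5 356.1 222.3] x [0.927 0.375 0.   ] z [ 0.  0. -1.] F [-0.4  0.2 -4.2] w 0.254 ff 35.0 q7 [-0.67  0.55 -0.05  1.71  0.04  0.89 -1.92]
0.75 (array([497.8, 346.9]), array([250. , 263.2]), 41.6, array([188.9, 192.4, 225. ]))
units [ 4.37 16.85  0.06] yaw now 22.0
```

Request:
send_rows([
  {"offset": [0.2,0.75,0],"spin": 0},
  {"offset": [0.22,0.85,0],"spin": 0},
  {"offset": [0.22,0.85,0],"spin": 0},
  {"offset": [0.22,0.85,0],"spin": 0},
  {"offset": [0.22,0.85,0],"spin": 0},
])

```text
t: 11.52
tool_pos: [517.6, 286.3, 219.4]
tool_rot: [0.982, 0.191, -0.001, 0.0]
ft_force: [0.8, -0.0, -4.3]
gripper_width: 0.248
finger_force: 35.0
```

Request:
send_rows([
  {"offset": [0.22,0.85,0],"spin": 0},
  {"offset": [0.22,0.85,0],"spin": 0},
  {"offset": [0.22,0.85,0],"spin": 0},
  {"offset": [0.22,0.85,0],"spin": 0},
  {"offset": [0.22,0.85,0],"spin": 0},
])

```text
t: 11.93
tool_pos: [569.8, 215.7, 219.3]
tool_rot: [0.982, 0.191, -0.001, 0.0]
ft_force: [0.8, -0.9, -3.2]
gripper_width: 0.251
finger_force: 35.0
```

Request:
send_rows([
  {"offset": [0.22,0.85,0],"spin": 0},
  {"offset": [0.22,0.85,0],"spin": 0},
  {"offset": [0.22,0.85,0],"spin": 0},
  {"offset": [0.22,0.85,0],"spin": 0},
  {"offset": [0.22,0.85,0],"spin": 0},
])

```text
t: 12.35
tool_pos: [622.0, 145.2, 219.2]
tool_rot: [0.982, 0.191, -0.001, 0.0]
ft_force: [0.5, -0.2, -3.2]
gripper_width: 0.258
finger_force: 3.5
```

Request:
send_rows([
  {"offset": [0.22,0.85,0],"spin": 0},
  {"offset": [0.22,0.85,0],"spin": 0},
  {"offset": [0.22,0.85,0],"spin": 0},
  {"offset": [0.22,0.85,0],"spin": 0},
  {"offset": [0.22,0.8,0],"spin": 0},
])

```text
t: 12.77
tool_pos: [674.3, 75.2, 219.4]
tool_rot: [0.982, 0.191, -0.001, 0.0]
ft_force: [0.6, 0.4, -4.0]
gripper_width: 0.251
finger_force: 35.0
```

Request:
send_rows([
  {"offset": [0,0,0.8],"spin": 0},
  {"offset": [0,0,1],"spin": 0},
  {"offset": [0,0,1],"spin": 0},
  {"offset": [0,0,1],"spin": 0},
  {"offset": [0,0,1],"spin": 0},
])

```text
t: 13.18
tool_pos: [673.7, 76.2, 122.7]
tool_rot: [0.982, 0.191, -0.001, -0.0]
ft_force: [-0.5, 0.5, -3.3]
gripper_width: 0.254
finger_force: 35.0
```

Request:
send_rows([
  {"offset": [0,0,0.9],"spin": 0},
  {"offset": [0,0,0.9],"spin": 0},
  {"offset": [0,0,0.8],"spin": 0},
  {"offset": [0,0,0.7],"spin": 0},
  {"offset": [0,0,0.4],"spin": 0},
])

```text
t: 13.6
tool_pos: [672.9, 76.2, 47.9]
tool_rot: [0.982, 0.191, -0.002, -0.0]
ft_force: [-1.1, -0.4, -2.2]
gripper_width: 0.252
finger_force: 35.0
```

```bash
python3 -c "
from h import *
st(); im,d=grab_frame('side'); save('s4.png',im[140:340,120:360].repeat(3,0).repeat(3,1))
W=cloud('side',d); 
for s in nets.silhouettes('lid','side')[:1]: print(s['conf'],pr(W,s['mask']))
im,d=grab_frame('top'); W=cloud('top',d)
for s in nets.silhouettes('lid','top')[:1]: print(s['conf'],pr(W,s['mask']))
"
```

```text
t 13.6 p [672.9  76.2  47.9] x [ 0.927  0.375 -0.003] z [-0.003 -0.    -1.   ] F [-1.1 -0.4 -2.2] w 0.252 ff 35.0 q7 [-0.13  0.88 -0.04  1.56  0.05  0.7  -1.38]
0.87 (array([665.4,  83.5]), array([195.9, 188. ]), 60.2, array([12.9, 17.5, 48.8]))
0.57 (array([639.5,  86.2]), array([200.3, 151.6]), 75.7, array([ 10.9,  19.1, 125.9]))
```

View pics/s4.png

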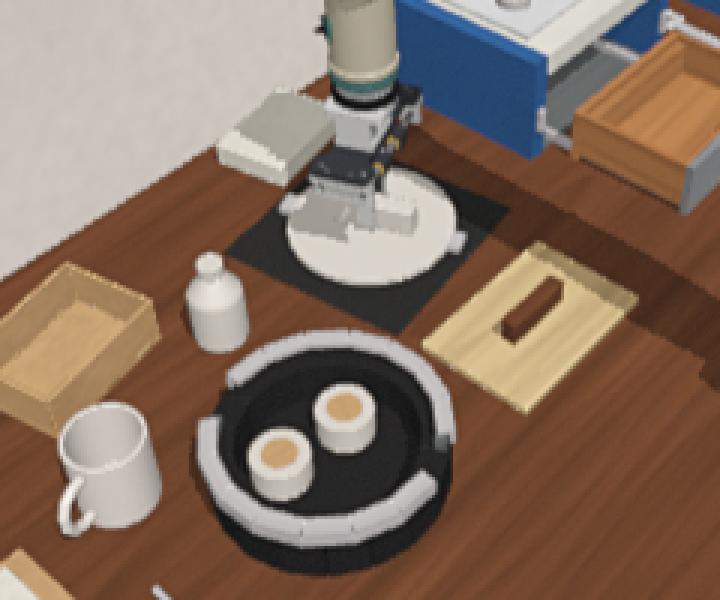

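The side view shows the lid on the black mat at crop (372,225), and two rolls in the tub at (280,463) and (345,417). I'll lower the last 2 mm, release, rise and look into the tub.

Request:
send_rows([
  {"offset": [0,0,0.05],"spin": 0},
  {"offset": [0,0,0.05],"spin": 0},
  {"offset": [0,0,0],"spin": 0},
  {"offset": [0,0,0],"spin": 0},
  {"offset": [0,0,0],"spin": 0},
])

```text
t: 14.22
tool_pos: [674.5, 76.6, 48.9]
tool_rot: [0.982, 0.191, 0.0, 0.0]
ft_force: [0.3, 0.5, -3.3]
gripper_width: 0.257
finger_force: 35.0
```

Request:
send_rows([
  {"offset": [0,0,0],"spin": 0},
  {"offset": [0,0,0],"spin": 0},
  {"offset": [0,0,0],"spin": 0},
  {"offset": [0,0,0],"spin": 0},
  {"offset": [0,0,0],"spin": 0},
], jaw=1)

```text
t: 14.63
tool_pos: [674.5, 76.6, 48.8]
tool_rot: [0.982, 0.191, 0.0, 0.0]
ft_force: [0.6, -0.0, -0.1]
gripper_width: 0.571
finger_force: 0.0
```

Request:
send_rows([
  {"offset": [0,0,0],"spin": 0},
  {"offset": [0,0,-0.4],"spin": 0},
  {"offset": [0,0,-1],"spin": 0},
  {"offset": [0,0,-1],"spin": 0},
  {"offset": [0,0,-1],"spin": 0},
])

```text
t: 15.05
tool_pos: [674.2, 76.5, 117.6]
tool_rot: [0.982, 0.191, -0.0, -0.0]
ft_force: [0.1, -0.6, 0.2]
gripper_width: 0.925
finger_force: 0.0
```

Request:
send_rows([
  {"offset": [0,0,-1],"spin": 0},
  {"offset": [0,0,-1],"spin": 0},
  {"offset": [0,0,-1],"spin": 0},
  {"offset": [-0.2,-0.85,-1],"spin": 0},
  {"offset": [-0.2,-0.9,-1],"spin": 0},
])

```text
t: 15.47
tool_pos: [654.0, 104.6, 218.1]
tool_rot: [0.982, 0.189, 0.0, 0.0]
ft_force: [-0.3, 0.5, 0.1]
gripper_width: 1.003
finger_force: 0.0
```

```bash
cat > e.py <<'E'
from h import *
st()
for c in ('top','side'):
    K=cal(c); im,d=grab_frame(c); W=cloud(c,d,K); X,Y,Z=np.moveaxis(W,-1,0)
    for s in nets.silhouettes('lid',c)[:1]: print(c,'lid',s['conf'],pr(W,s['mask']))
    for s in nets.silhouettes('mat',c)[:1]: print('mat',s['conf'],pr(W,s['mask']))
    for s in nets.silhouettes('plate',c)[:1]: print('plate',s['conf'],pr(W,s['mask']))
    m=((np.hypot(X-467,Y-356)<92)&(Z>36)&(Z<52)).astype(np.uint8)
    n,L,S,C=cv2.connectedComponentsWithStats(m)
    for i in range(1,n):
        if S[i,4]>15: print('blob',S[i,4],C[i].round(0),*pr(W,L==i))
    for s in nets.silhouettes('roll1',c)[:4]: print('roll',round(s['conf'],2),np.round(s['position']),ray(c,s['position'],36,K).round(0))
    save(c+'5.png',im[190:290,100:260].repeat(4,0).repeat(4,1) if c=='top' else im)
go(467,356,260)
E
python3 e.py
```

```text
t 15.47 p [654.  104.6 218.1] x [0.928 0.372 0.001] z [ 0.001 -0.001 -1.   ] F [-0.3  0.5  0.1] w 1.003 ff 0.0 q7 [-0.17  0.66 -0.05  1.49  0.04  0.99 -1.42]
top lid 0.89 (array([670.1,  12.2]), array([147.4,  73.7]), 14.5, array([ 8.7, 15.9, 23.1]))
mat 0.93 (array([675.7,  76.4]), array([250.3, 251. ]), 8.1, array([-5.6,  1.9,  9. ]))
plate 0.78 (array([436. ,  74.7]), array([134.8, 207.2]), 0.7, array([ 1.9,  8.9, 16.7]))
blob 18 [170. 214.] [552.5 379.9] [ 5.7 41.3] 16.0 [36.6 43.8 50.8]
blob 236 [166. 232.] [494.9 392.6] [57.  56.2] 11.2 [36.8 41.7 47.9]
blob 21 [150. 232.] [495.7 440.4] [ 4.9 48.6] 70.5 [36.9 42.6 50.4]
blob 232 [190. 235.] [485.9 311.8] [58.5 55.7] 89.5 [36.7 41.5 48.1]
roll 0.78 [232. 166.] [493. 395.  36.]
roll 0.51 [235. 190.] [486. 317.  36.]
roll 0.27 [210. 449.] [ 578. -527.   36.]
side lid 0.9 (array([672.2,  82.2]), array([194.3, 202.1]), 78.3, array([10.6, 15.4, 49.7]))
mat 0.82 (array([680.2,  76.5]), array([262.5, 260.4]), 8.1, array([-3.3,  0.8,  8.2]))
plate 0.82 (array([433.6,  70.7]), array([148.4, 222.8]), 0.6, array([ 3.8,  8.2, 38.1]))
blob 205 [228. 269.] [502.4 316.7] [179.4  77.1] 41.9 [37.1 44.6 51.5]
blob 252 [234. 276.] [485.  316.5] [57.2 60.5] 40.9 [37.1 40.  43.4]
blob 287 [213. 292.] [495.3 395. ] [57.7 60.6] 46.7 [37.1 40.5 44. ]
roll 0.92 [293. 214.] [490. 396.  36.]
roll 0.72 [282. 234.] [473. 329.  36.]
units [ -3.97 -15.13  -2.23] yaw now 21.9
```

View pics/top5.png

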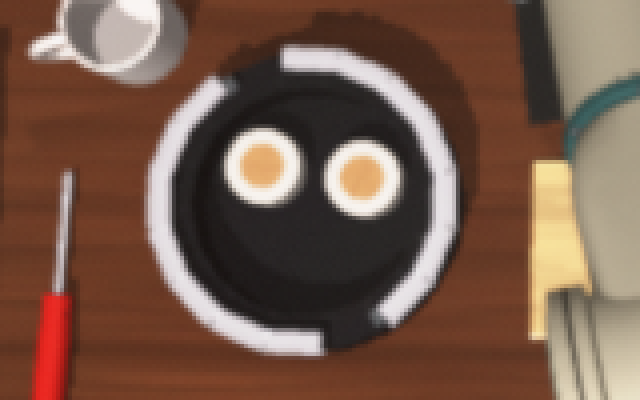

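The top view shows exactly two rolls in the tub, at crop (262,165) and (363,178). That puts roll A at about (495,393.5) and roll B at (485.5,314.5). I'll pick up roll A with the fingers tangential to the tub wall.

Request:
send_rows([
  {"offset": [-0.12,-0.96,0],"spin": 0},
  {"offset": [-0.12,-0.96,0],"spin": 0},
  {"offset": [-0.12,-0.96,0],"spin": 0},
  {"offset": [-0.12,-0.96,0],"spin": 0},
  {"offset": [-0.12,-0.96,0],"spin": 0},
], jaw=0.65)

```text
t: 16.38
tool_pos: [606.2, 190.7, 215.9]
tool_rot: [0.982, 0.19, -0.0, 0.0]
ft_force: [-0.3, -0.0, -0.1]
gripper_width: 0.823
finger_force: 0.0
```

Request:
send_rows([
  {"offset": [-0.12,-0.96,0],"spin": 0},
  {"offset": [-0.12,-0.96,0],"spin": 0},
  {"offset": [-0.12,-0.96,0],"spin": 0},
  {"offset": [-0.12,-0.96,0],"spin": 0},
  {"offset": [-0.12,-0.96,0],"spin": 0},
])

```text
t: 16.8
tool_pos: [559.1, 275.3, 215.9]
tool_rot: [0.982, 0.191, -0.0, 0.0]
ft_force: [-0.0, -1.1, -0.3]
gripper_width: 0.827
finger_force: 0.0
```

Request:
send_rows([
  {"offset": [-0.12,-0.96,0],"spin": 0},
  {"offset": [-0.12,-0.96,0],"spin": 0},
  {"offset": [-0.12,-0.96,0],"spin": 0},
  {"offset": [-0.12,-0.96,0],"spin": 0},
  {"offset": [-0.12,-0.96,0],"spin": 0},
])

```text
t: 17.22
tool_pos: [512.1, 359.9, 215.9]
tool_rot: [0.982, 0.191, -0.0, 0.0]
ft_force: [1.0, 0.8, -0.1]
gripper_width: 0.826
finger_force: 0.0
```

Request:
send_rows([
  {"offset": [-0.12,-0.96,0],"spin": 0},
  {"offset": [-0.12,-0.96,0],"spin": 0},
  {"offset": [0,0,0.5],"spin": 0},
  {"offset": [0,0,1],"spin": 0},
  {"offset": [0,0,0.5],"spin": 0},
])

```text
t: 17.63
tool_pos: [493.3, 391.6, 173.9]
tool_rot: [0.982, 0.191, -0.001, 0.001]
ft_force: [-0.5, -0.0, -0.7]
gripper_width: 0.821
finger_force: 0.0
```

Request:
send_rows([
  {"offset": [0,0,0],"spin": -0.034},
  {"offset": [0,0,0],"spin": -0.034},
  {"offset": [0,0,0],"spin": -0.034},
  {"offset": [0,0,0],"spin": -0.034},
  {"offset": [0,0,0],"spin": -0.034},
])

```text
t: 18.05
tool_pos: [494.3, 391.5, 175.4]
tool_rot: [0.896, 0.445, -0.001, 0.001]
ft_force: [0.1, -0.5, -0.2]
gripper_width: 0.829
finger_force: 0.0
```

```bash
cat > f.py <<'E'
from h import *
st()
K=cal('wrist'); im,d=grab_frame('wrist'); save('w6.png',im); W=cloud('wrist',d,K); X,Y,Z=np.moveaxis(W,-1,0)
m=((np.hypot(X-467,Y-356)<92)&(Z>36)&(Z<46)).astype(np.uint8)
n,L,S,C=cv2.connectedComponentsWithStats(m)
for i in range(1,n):
    if S[i,4]>300: q=W[L==i]; print('blob',S[i,4],cv2.minEnclosingCircle(q[:,:2].astype(np.float32)),np.median(q,0).round(1))
go(495,394,36,53)
E
python3 f.py
```

```text
t 18.05 p [494.3 391.5 175.4] x [ 0.605  0.797 -0.002] z [-0.001 -0.002 -1.   ] F [ 0.1 -0.5 -0.2] w 0.829 ff 0.0 q7 [-0.6   0.67 -0.19  1.63  0.16  0.87 -1.5 ]
blob 3606 ((499.0670471191406, 394.134521484375), 29.876893997192383) [499.9 395.2  41.4]
blob 2769 ((490.4312438964844, 313.4643249511719), 30.204660415649414) [489.2 317.5  41.3]
blob 1116 ((438.65936279296875, 316.25030517578125), 75.278076171875) [413.4 284.5  41.2]
units [ 0.14 -0.05  6.97] yaw now 53.1 spin tot 0.000
```

Request:
send_rows([
  {"offset": [0.19,0.03,0],"spin": 0},
  {"offset": [0,0,1],"spin": 0},
  {"offset": [0,0,1],"spin": 0},
  {"offset": [0,0,1],"spin": 0},
  {"offset": [0,0,1],"spin": 0},
])

```text
t: 18.52
tool_pos: [497.1, 395.3, 95.3]
tool_rot: [0.897, 0.441, 0.0, 0.0]
ft_force: [0.5, 0.1, 0.3]
gripper_width: 0.826
finger_force: 0.0
```

Request:
send_rows([
  {"offset": [0,0,1],"spin": 0},
  {"offset": [0,0,0.8],"spin": 0},
  {"offset": [0,0,0.6],"spin": 0},
  {"offset": [0,0,0.4],"spin": 0},
  {"offset": [0,0,0.2],"spin": 0},
])

```text
t: 18.93
tool_pos: [496.3, 395.4, 35.2]
tool_rot: [0.897, 0.442, -0.001, 0.0]
ft_force: [-0.4, -0.5, -1.0]
gripper_width: 0.826
finger_force: 0.0
```

Request:
send_rows([
  {"offset": [0,0,0],"spin": 0},
  {"offset": [0,0,0],"spin": 0},
  {"offset": [0,0,0],"spin": 0},
  {"offset": [0,0,0],"spin": 0},
  {"offset": [0,0,0],"spin": 0},
], jaw=-1, squeeze=20)

```text
t: 19.35
tool_pos: [497.0, 396.4, 37.4]
tool_rot: [0.897, 0.443, 0.001, -0.0]
ft_force: [0.5, -0.7, 1.2]
gripper_width: 0.636
finger_force: 20.0
```

Request:
send_rows([
  {"offset": [0,0,0],"spin": 0},
  {"offset": [0,0,0],"spin": 0},
  {"offset": [0,0,-0.3],"spin": 0},
  {"offset": [0,0,-0.6],"spin": 0},
  {"offset": [0,0,-1],"spin": 0},
])

```text
t: 19.77
tool_pos: [494.8, 394.9, 73.6]
tool_rot: [0.896, 0.443, -0.002, 0.0]
ft_force: [0.6, 0.1, -1.0]
gripper_width: 0.635
finger_force: 20.0
```

Request:
send_rows([
  {"offset": [0,0,-1],"spin": 0},
  {"offset": [0,0,-1],"spin": 0},
  {"offset": [0,0,-1],"spin": 0},
  {"offset": [0,0,-1],"spin": 0},
  {"offset": [0,0,-1],"spin": 0},
])

```text
t: 20.18
tool_pos: [496.0, 395.9, 176.2]
tool_rot: [0.896, 0.443, -0.0, -0.0]
ft_force: [-0.5, -0.4, -0.9]
gripper_width: 0.633
finger_force: 20.0
```

Request:
send_rows([
  {"offset": [0,0,-1],"spin": 0},
  {"offset": [0,0,-1],"spin": 0},
  {"offset": [0,0,-1],"spin": 0},
  {"offset": [0,0,0],"spin": 0},
  {"offset": [0,0,0],"spin": 0},
])

```text
t: 20.6
tool_pos: [496.5, 396.4, 235.9]
tool_rot: [0.896, 0.443, 0.001, -0.0]
ft_force: [0.3, 0.2, -1.0]
gripper_width: 0.634
finger_force: 20.0
```

```bash
python3 -c "
from h import *
st(); go(560,40,230); go(490,-309,230)"
```

```text
t 20.6 p [496.5 396.4 235.9] x [0.607 0.795 0.002] z [ 0.002  0.002 -1.   ] F [ 0.3  0.2 -1. ] w 0.634 ff 20.0 q7 [-0.59  0.61 -0.21  1.55  0.14  0.99 -1.49]
units [-12.23  13.34   0.27] yaw now 52.6 
units [-28.22  21.16   0.24] yaw now 52.6
```

Request:
send_rows([
  {"offset": [-0.87,0.95,0],"spin": 0},
  {"offset": [-0.87,0.95,0],"spin": 0},
  {"offset": [-0.87,0.95,0],"spin": 0},
  {"offset": [-0.87,0.95,0],"spin": 0},
  {"offset": [-0.87,0.95,0],"spin": 0},
])

```text
t: 21.02
tool_pos: [518.0, 267.4, 233.0]
tool_rot: [0.896, 0.443, -0.002, 0.0]
ft_force: [-0.1, 0.3, -1.0]
gripper_width: 0.636
finger_force: 20.0
```

Request:
send_rows([
  {"offset": [-0.87,0.95,0],"spin": 0},
  {"offset": [-0.87,0.95,0],"spin": 0},
  {"offset": [-0.87,0.95,0],"spin": 0},
  {"offset": [-0.87,0.95,0],"spin": 0},
  {"offset": [-0.87,0.95,0],"spin": 0},
])

```text
t: 21.43
tool_pos: [540.5, 140.8, 233.1]
tool_rot: [0.896, 0.443, -0.002, -0.0]
ft_force: [1.2, 0.1, -0.8]
gripper_width: 0.638
finger_force: 20.0
```

Request:
send_rows([
  {"offset": [-0.87,0.95,0],"spin": 0},
  {"offset": [-0.87,0.95,0],"spin": 0},
  {"offset": [-0.87,0.95,0],"spin": 0},
  {"offset": [-0.87,0.95,0],"spin": 0},
  {"offset": [-1,0.49,0],"spin": 0},
])

```text
t: 21.85
tool_pos: [555.6, 16.8, 233.1]
tool_rot: [0.897, 0.443, -0.001, -0.0]
ft_force: [0.3, -0.3, -1.5]
gripper_width: 0.638
finger_force: 20.0
```

Request:
send_rows([
  {"offset": [-1,0.49,0],"spin": 0},
  {"offset": [-1,0.49,0],"spin": 0},
  {"offset": [-1,0.49,0],"spin": 0},
  {"offset": [-1,0.49,0],"spin": 0},
  {"offset": [-1,0.49,0],"spin": 0},
])

```text
t: 22.27
tool_pos: [532.0, -91.0, 233.1]
tool_rot: [0.896, 0.443, -0.001, -0.001]
ft_force: [-0.1, 0.5, -1.3]
gripper_width: 0.632
finger_force: 20.0
```

Request:
send_rows([
  {"offset": [-1,0.49,0],"spin": 0},
  {"offset": [-1,0.49,0],"spin": 0},
  {"offset": [-1,0.49,0],"spin": 0},
  {"offset": [-1,0.49,0],"spin": 0},
  {"offset": [-1,0.49,0],"spin": 0},
])

```text
t: 22.68
tool_pos: [510.3, -200.0, 233.1]
tool_rot: [0.896, 0.443, -0.001, -0.001]
ft_force: [0.3, 0.4, -1.9]
gripper_width: 0.641
finger_force: 20.0
```

Request:
send_rows([
  {"offset": [-1,0.49,0],"spin": 0},
  {"offset": [-1,0.49,0],"spin": 0},
  {"offset": [-1,0.49,0],"spin": 0},
  {"offset": [-1,0.49,0],"spin": 0},
  {"offset": [-1,0.49,0],"spin": 0},
])

```text
t: 23.1
tool_pos: [488.6, -309.0, 233.0]
tool_rot: [0.896, 0.443, -0.001, -0.001]
ft_force: [1.0, 0.2, -1.1]
gripper_width: 0.638
finger_force: 20.0
```

```bash
cat > g.py <<'E'
from h import *
st()
K=cal('wrist'); im,d=grab_frame('wrist'); save('w7.png',im); W=cloud('wrist',d,K); X,Y,Z=np.moveaxis(W,-1,0)
np.savez('w7.npz',W=W,im=im)
print('cam',(-K[1].T@K[2]).round(0))
for q,z in (('drawer_in',18),('drawer_front',50),('press',0)):
  for s in nets.tip_of(q,'wrist')[:1]: print(q,s['conf'],ray('wrist',s['position'],z,K).round(1))
box=(X>380)&(X<620)&(abs(Y+315)<140)
for n,a,b in (('floor',12,25),('ledge',58,68),('rim',69,80)):
  m=(box&(Z>a)&(Z<b)); m=cv2.morphologyEx(m.astype(np.uint8),cv2.MORPH_OPEN,np.ones((3,3)))>0
  print(n,m.sum(),*pr(W,m)) if m.sum() else None
# profile along x at a few y
for y0 in (-260,-309,-360):
  print(y0,[(x,np.nanmedian(Z[(abs(X-x)<2)&(abs(Y-y0)<6)]).round(0)) for x in range(390,620,5) if ((abs(X-x)<2)&(abs(Y-y0)<6)).sum()>2])
for x0 in (460,490,530):
  print(x0,[(y,np.nanmedian(Z[(abs(Y-y)<2)&(abs(X-x0)<6)]).round(0)) for y in list(range(-440,-408,3))+list(range(-210,-178,3)) if ((abs(Y-y)<2)&(abs(X-x0)<6)).sum()>2])
E
python3 g.py
```

```text
t 23.1 p [ 488.6 -309.   233. ] x [ 0.607  0.795 -0.   ] z [-0.003  0.002 -1.   ] F [ 1.   0.2 -1.1] w 0.638 ff 20.0 q7 [ 0.63  0.53 -0.18  1.71  0.11  0.91 -0.24]
cam [ 540. -244.  387.]
drawer_in 0.88 [ 492.5 -312.    18. ]
drawer_front 0.97 [ 403.8 -311.1   50. ]
press 0.67 [ 615.6 -308.2    0. ]
floor 19652 [ 523.8 -321. ] [243.7 192.1] 89.9 [15.9 17.4 18.8]
ledge 6222 [ 507.  -327.1] [173.5 285.2] 12.2 [61.6 63.4 65.2]
rim 7149 [ 505.1 -325.2] [188.3 291.7] 9.6 [71.4 73.3 74.6]
-260 [(405, np.float64(73.0)), (410, np.float64(73.0)), (415, np.float64(69.0)), (420, np.float64(63.0)), (425, np.float64(63.0)), (430, np.float64(51.0)), (435, np.float64(311.0)), (440, np.float64(312.0)), (445, np.float64(17.0)), (450, np.float64(17.0)), (455, np.float64(322.0)), (460, np.float64(329.0)), (465, np.float64(329.0)), (470, np.float64(329.0)), (475, np.float64(326.0)), (480, np.float64(324.0)), (485, np.float64(321.0)), (490, np.float64(17.0)), (495, np.float64(17.0)), (500, np.float64(18.0)), (505, np.float64(17.0)), (510, np.float64(17.0)), (515, np.float64(17.0)), (520, np.float64(17.0)
[... 2258 characters left out ...]
loat64(74.0)), (-195, np.float64(74.0)), (-192, np.float64(74.0)), (-180, np.float64(-1.0))]
490 [(-210, np.float64(17.0)), (-207, np.float64(17.0)), (-204, np.float64(17.0)), (-201, np.float64(45.0)), (-198, np.float64(73.0)), (-195, np.float64(73.0)), (-192, np.float64(73.0)), (-180, np.float64(-1.0))]
530 [(-428, np.float64(73.0)), (-425, np.float64(73.0)), (-422, np.float64(73.0)), (-419, np.float64(48.0)), (-416, np.float64(17.0)), (-413, np.float64(17.0)), (-410, np.float64(17.0)), (-210, np.float64(17.0)), (-207, np.float64(17.0)), (-204, np.float64(17.0)), (-201, np.float64(41.0)), (-198, np.float64(63.0)), (-195, np.float64(74.0)), (-192, np.float64(73.0)), (-180, np.float64(-0.0))]
```

View pics/w7.png

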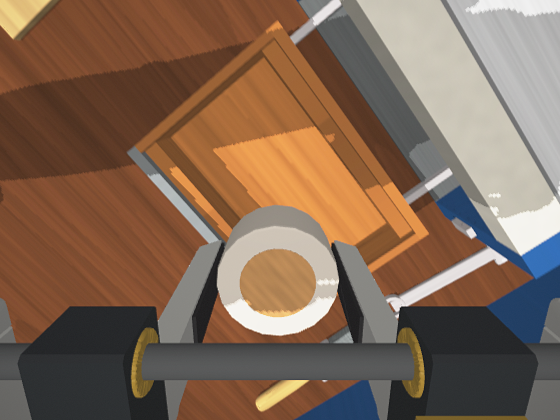

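The wrist view shows roll A held at (278,270), with the empty drawer below it and its near left corner at (140,155). The cavity centre is at about (492,-310). I'll check the wrist camera's bias with the held roll.

```bash
cat > i.py <<'E'
from h import *
W=np.load('w7.npz')['W']; X,Y,Z=np.moveaxis(W,-1,0)
m=((np.hypot(X-488,Y+309)<45)&(Z>228)&(Z<246)).astype(np.uint8); q=W[m>0]
c,r=cv2.minEnclosingCircle(q[:,:2].astype(np.float32)); print('held',c,r,np.percentile(q[:,2],[5,50,95]))
yax=np.array([.795,-.607]); pj=q[:,:2]@yax; print('grip-axis span centre', (np.percentile(pj,1)+np.percentile(pj,99))/2, 'tcp', np.array([488.6,-309.])@yax)
# external: drawer rim fits
for c in ('top','side'):
    W=np.load(c+'0.npz')['W']; X,Y,Z=np.moveaxis(W,-1,0)
    for y0 in (-250,-309,-360):
        print(c,y0,[(x,np.nanmedian(Z[(abs(X-x)<2.6)&(abs(Y-y0)<12)]).round(0)) for x in list(range(390,445,5))+list(range(540,630,5)) if ((abs(X-x)<2.6)&(abs(Y-y0)<12)).sum()>2])
    print([(y,np.nanmedian(Z[(abs(Y-y)<2.6)&(abs(X-500)<25)]).round(0)) for y in list(range(-440,-400,4))+list(range(-220,-178,4)) if ((abs(Y-y)<2.6)&(abs(X-500)<25)).sum()>2])
E
python3 i.py
```

```text
held (494.6917419433594, -301.927490234375) 41.995033264160156 [233.09599415 236.98788725 238.68789707]
grip-axis span centre 576.5395240937551 tcp 576.0
top -250 [(390, np.float64(-1.0)), (395, np.float64(-8.0)), (400, np.float64(10.0)), (405, np.float64(73.0)), (410, np.float64(72.0)), (415, np.float64(63.0)), (420, np.float64(64.0)), (425, np.float64(55.0)), (430, np.float64(14.0)), (435, np.float64(17.0)), (440, np.float64(18.0)), (540, np.float64(19.0)), (545, np.float64(15.0)), (550, np.float64(25.0)), (555, np.float64(62.0)), (560, np.float64(64.0)), (565, np.float64(69.0)), (570, np.float64(72.0)), (575, np.float64(72.0)), (590, np.float64(-4.0)), (595, np.float64(-1.0)), (600, np.float64(-4.0)), (605, np.float64(-1.0)), (610, np.float64(131.0)), (615, np.float64(142.0)), (620, np.float64(5.0)), (625, np.float64(141.0))]
top -309 [(390, np.float64(-4.0)), (395, np.float64(0.0)), (400, np.float64(7.0)), (405, np.float64(71.0)), (410, np.float64(72.0)), (415, np.float64(62.0)), (420, np.float64(64.0)), (425, np.float64(64.0)), (430, np.float64(18.0)), (435, np.float64(18.0)), (
[... 2609 characters left out ...]
62.0)), (425, np.float64(62.0)), (540, np.float64(18.0)), (545, np.float64(16.0)), (550, np.float64(23.0)), (555, np.float64(42.0)), (560, np.float64(62.0)), (565, np.float64(64.0)), (570, np.float64(72.0)), (575, np.float64(73.0)), (610, np.float64(134.0)), (615, np.float64(140.0)), (620, np.float64(147.0)), (625, np.float64(148.0))]
[(-428, np.float64(68.0)), (-424, np.float64(56.0)), (-420, np.float64(44.0)), (-416, np.float64(39.0)), (-412, np.float64(32.0)), (-408, np.float64(15.0)), (-404, np.float64(15.0)), (-204, np.float64(-4.0)), (-200, np.float64(-3.0)), (-196, np.float64(48.0)), (-192, np.float64(35.0)), (-188, np.float64(40.0)), (-184, np.float64(1.0)), (-180, np.float64(-2.0))]
```

Request:
send_rows([
  {"offset": [0.74,-0.52,0],"spin": 0},
  {"offset": [0.74,-0.52,0],"spin": 0},
  {"offset": [0.72,-0.52,0],"spin": 0},
  {"offset": [0,0,1],"spin": 0},
  {"offset": [0,0,1],"spin": 0},
])

```text
t: 23.72
tool_pos: [493.3, -251.3, 194.8]
tool_rot: [0.895, 0.445, 0.001, 0.0]
ft_force: [-0.2, -0.5, -1.9]
gripper_width: 0.637
finger_force: 20.0
```

Request:
send_rows([
  {"offset": [0,0,1],"spin": 0},
  {"offset": [0,0,1],"spin": 0},
  {"offset": [0,0,1],"spin": 0},
  {"offset": [0,0,1],"spin": 0},
  {"offset": [0,0,1],"spin": 0},
])

```text
t: 24.13
tool_pos: [492.0, -252.3, 93.3]
tool_rot: [0.896, 0.444, 0.0, -0.001]
ft_force: [-0.1, -0.8, -0.8]
gripper_width: 0.636
finger_force: 20.0
```

Request:
send_rows([
  {"offset": [0,0,0.9],"spin": 0},
  {"offset": [0,0,0.6],"spin": 0},
  {"offset": [0,0,0.3],"spin": 0},
  {"offset": [0,0,0.1],"spin": 0},
  {"offset": [0,0,0],"spin": 0},
])

```text
t: 24.55
tool_pos: [492.0, -253.5, 56.2]
tool_rot: [0.896, 0.444, -0.0, -0.001]
ft_force: [0.9, 0.2, -0.3]
gripper_width: 0.635
finger_force: 20.0
```

Request:
send_rows([
  {"offset": [0,0,0],"spin": 0},
  {"offset": [0,0,0],"spin": 0},
  {"offset": [0,0,0],"spin": 0},
  {"offset": [0,0,0],"spin": 0},
  {"offset": [0,0,0],"spin": 0},
])

```text
t: 24.97
tool_pos: [492.1, -254.8, 56.9]
tool_rot: [0.897, 0.443, 0.0, 0.0]
ft_force: [0.9, -0.6, -0.7]
gripper_width: 0.632
finger_force: 20.0
```

Roll A is about 7 mm above the drawer floor. I'll lower it, release and retreat.

Request:
send_rows([
  {"offset": [0,0,0.1],"spin": 0},
  {"offset": [0,0,0.1],"spin": 0},
  {"offset": [0,0,0.1],"spin": 0},
  {"offset": [0,0,0.03],"spin": 0},
  {"offset": [0,0,0],"spin": 0},
])

```text
t: 25.38
tool_pos: [491.7, -254.6, 49.6]
tool_rot: [0.896, 0.443, -0.0, -0.0]
ft_force: [-0.0, 0.5, -0.8]
gripper_width: 0.636
finger_force: 20.0
```

Request:
send_rows([
  {"offset": [0,0,0],"spin": 0},
  {"offset": [0,0,0],"spin": 0},
  {"offset": [0,0,0],"spin": 0},
  {"offset": [0,0,0],"spin": 0},
  {"offset": [0,0,0],"spin": 0},
], jaw=0.6)

```text
t: 25.8
tool_pos: [492.0, -254.7, 50.0]
tool_rot: [0.896, 0.443, 0.0, 0.0]
ft_force: [0.4, -0.5, 0.8]
gripper_width: 0.799
finger_force: 0.0
```

Request:
send_rows([
  {"offset": [0,0,-0.3],"spin": 0},
  {"offset": [0,0,-0.7],"spin": 0},
  {"offset": [0,0,-1],"spin": 0},
  {"offset": [0,0,-1],"spin": 0},
  {"offset": [0,0,-1],"spin": 0},
])

```text
t: 26.22
tool_pos: [491.8, -254.5, 131.1]
tool_rot: [0.896, 0.443, -0.0, -0.0]
ft_force: [-0.0, 0.1, -0.6]
gripper_width: 0.803
finger_force: 0.0
```

Request:
send_rows([
  {"offset": [0,0,-1],"spin": 0},
  {"offset": [0,0,-1],"spin": 0},
  {"offset": [0,0,-1],"spin": 0},
  {"offset": [0,0,-1],"spin": 0},
  {"offset": [0,0,-0.7],"spin": 0},
])

```text
t: 26.63
tool_pos: [492.3, -254.8, 226.2]
tool_rot: [0.896, 0.443, 0.001, 0.001]
ft_force: [1.0, 0.4, 0.1]
gripper_width: 0.797
finger_force: 0.0
```

```bash
cat > j.py <<'E'
from h import *
st()
K=cal('wrist'); im,d=grab_frame('wrist'); save('w8.png',im); W=cloud('wrist',d,K); X,Y,Z=np.moveaxis(W,-1,0)
m=((abs(X-492)<63)&(abs(Y+310)<108)&(Z>30)&(Z<60)).astype(np.uint8); n,L,S,C=cv2.connectedComponentsWithStats(m)
for i in range(1,n):
    if S[i,4]>200: q=W[L==i]; print('roll',S[i,4],cv2.minEnclosingCircle(q[:,:2].astype(np.float32)),np.percentile(q[:,2],[5,50,95]).round(1))
go(560,40,230); go(487.5,314.5,230,114)
E
python3 j.py
```

```text
t 26.63 p [ 492.3 -254.8  226.2] x [0.607 0.794 0.001] z [ 0.002 -0.001 -1.   ] F [1.  0.4 0.1] w 0.797 ff 0.0 q7 [ 0.55  0.5  -0.18  1.79  0.12  0.86 -0.34]
roll 2959 ((491.8055725097656, -255.18927001953125), 29.922386169433594) [49.7 53.3 54.5]
roll 1370 ((430.2849426269531, -328.3365173339844), 89.63007354736328) [31.9 46.  58.6]
units [13.75 -6.34 -0.1 ] yaw now 52.6 
units [ 22.45 -17.55  -0.16] yaw now 52.6 spin tot -0.341
```

Request:
send_rows([
  {"offset": [0.98,-0.45,0],"spin": 0},
  {"offset": [0.98,-0.45,0],"spin": 0},
  {"offset": [0.98,-0.45,0],"spin": 0},
  {"offset": [0.98,-0.45,0],"spin": 0},
  {"offset": [0.98,-0.45,0],"spin": 0},
], jaw=0.65)

```text
t: 27.1
tool_pos: [515.4, -148.4, 223.7]
tool_rot: [0.897, 0.443, -0.0, -0.0]
ft_force: [0.4, 0.4, 0.8]
gripper_width: 0.824
finger_force: 0.0
```

Request:
send_rows([
  {"offset": [0.98,-0.45,0],"spin": 0},
  {"offset": [0.98,-0.45,0],"spin": 0},
  {"offset": [0.98,-0.45,0],"spin": 0},
  {"offset": [0.98,-0.45,0],"spin": 0},
  {"offset": [0.98,-0.45,0],"spin": 0},
])

```text
t: 27.52
tool_pos: [539.2, -43.2, 223.6]
tool_rot: [0.896, 0.443, -0.0, -0.0]
ft_force: [0.2, -0.4, -0.2]
gripper_width: 0.826
finger_force: 0.0
```

Request:
send_rows([
  {"offset": [0.98,-0.45,0],"spin": 0},
  {"offset": [0.98,-0.45,0],"spin": 0},
  {"offset": [0.98,-0.45,0],"spin": 0},
  {"offset": [0.98,-0.45,0],"spin": 0},
  {"offset": [0.73,-0.935,0],"spin": 0},
])

```text
t: 27.93
tool_pos: [553.9, 63.5, 223.6]
tool_rot: [0.897, 0.443, 0.001, 0.0]
ft_force: [0.4, -0.2, 0.3]
gripper_width: 0.827
finger_force: 0.0
```

Request:
send_rows([
  {"offset": [0.73,-0.935,0],"spin": 0},
  {"offset": [0.73,-0.935,0],"spin": 0},
  {"offset": [0.73,-0.935,0],"spin": 0},
  {"offset": [0.73,-0.935,0],"spin": 0},
  {"offset": [0.73,-0.935,0],"spin": 0},
])

```text
t: 28.35
tool_pos: [521.8, 178.5, 223.6]
tool_rot: [0.896, 0.443, -0.0, 0.0]
ft_force: [0.4, 0.0, -0.1]
gripper_width: 0.825
finger_force: 0.0
```

Request:
send_rows([
  {"offset": [0.73,-0.935,0],"spin": 0},
  {"offset": [0.73,-0.935,0],"spin": 0},
  {"offset": [0.73,-0.935,0],"spin": 0},
  {"offset": [0.73,-0.935,0],"spin": 0},
  {"offset": [0.73,-0.935,0],"spin": 0},
])

```text
t: 28.77
tool_pos: [491.8, 293.3, 223.6]
tool_rot: [0.896, 0.443, -0.0, 0.0]
ft_force: [-0.3, -1.3, -0.6]
gripper_width: 0.829
finger_force: 0.0
```

Request:
send_rows([
  {"offset": [0.73,-0.935,0],"spin": 0},
  {"offset": [0,0,0],"spin": -0.038},
  {"offset": [0,0,0],"spin": -0.038},
  {"offset": [0,0,0],"spin": -0.038},
  {"offset": [0,0,0],"spin": -0.038},
])

```text
t: 29.18
tool_pos: [486.1, 315.3, 223.5]
tool_rot: [0.764, 0.645, -0.0, 0.0]
ft_force: [-1.0, -0.3, -0.1]
gripper_width: 0.824
finger_force: 0.0
```

Request:
send_rows([
  {"offset": [0,0,0],"spin": -0.038},
  {"offset": [0,0,0],"spin": -0.038},
  {"offset": [0,0,0],"spin": -0.038},
  {"offset": [0,0,0],"spin": -0.038},
  {"offset": [0,0,0],"spin": -0.038},
])

```text
t: 29.6
tool_pos: [486.3, 315.1, 223.6]
tool_rot: [0.541, 0.841, -0.0, -0.0]
ft_force: [0.3, -0.4, -0.6]
gripper_width: 0.826
finger_force: 0.0
```

Request:
send_rows([
  {"offset": [0,0,0.5],"spin": 0},
  {"offset": [0,0,1],"spin": 0},
  {"offset": [0,0,1],"spin": 0},
  {"offset": [0,0,0],"spin": 0},
  {"offset": [0,0,0],"spin": 0},
])

```text
t: 30.02
tool_pos: [485.7, 314.7, 172.6]
tool_rot: [0.544, 0.839, -0.001, -0.001]
ft_force: [-0.4, 0.6, 0.1]
gripper_width: 0.821
finger_force: 0.0
```

```bash
sed -i 's/go(495,394,36,53)/go(487.5,314.5,36,114)/' f.py; python3 f.py
```

```text
t 30.02 p [485.7 314.7 172.6] x [-0.408  0.913 -0.001] z [-0.002 -0.002 -1.   ] F [-0.4  0.6  0.1] w 0.821 ff 0.0 q7 [-0.33  0.63 -0.47  1.77  0.37  0.83 -0.55]
blob 1592 ((468.931884765625, 355.6343994140625), 91.68199920654297) [423.7 346.1  41.1]
blob 3595 ((490.0312194824219, 313.6133117675781), 29.93886375427246) [489.4 314.9  41.3]
units [-0.06  0.04  6.89] yaw now 114.1 spin tot 0.000
```

Request:
send_rows([
  {"offset": [-0.08,0.12,0],"spin": 0},
  {"offset": [0,0,1],"spin": 0},
  {"offset": [0,0,1],"spin": 0},
  {"offset": [0,0,1],"spin": 0},
  {"offset": [0,0,1],"spin": 0},
])

```text
t: 30.48
tool_pos: [490.7, 315.5, 94.4]
tool_rot: [0.544, 0.839, 0.001, 0.001]
ft_force: [0.1, 0.5, -0.4]
gripper_width: 0.826
finger_force: 0.0
```

Request:
send_rows([
  {"offset": [0,0,1],"spin": 0},
  {"offset": [0,0,0.8],"spin": 0},
  {"offset": [0,0,0.5],"spin": 0},
  {"offset": [0,0,0.3],"spin": 0},
  {"offset": [0,0,0.2],"spin": 0},
])

```text
t: 30.9
tool_pos: [489.9, 315.2, 38.0]
tool_rot: [0.544, 0.839, 0.0, 0.0]
ft_force: [-0.1, -0.1, 0.2]
gripper_width: 0.823
finger_force: 0.0
```

Request:
send_rows([
  {"offset": [0,0,0],"spin": 0},
  {"offset": [0,0,0],"spin": 0},
  {"offset": [0,0,0],"spin": 0},
  {"offset": [0,0,0],"spin": 0},
  {"offset": [0,0,0],"spin": 0},
], jaw=-1)

```text
t: 31.32
tool_pos: [490.0, 315.3, 38.8]
tool_rot: [0.543, 0.839, 0.001, 0.0]
ft_force: [-0.7, 0.3, 4.1]
gripper_width: 0.637
finger_force: 20.0
```

Request:
send_rows([
  {"offset": [0,0,0],"spin": 0},
  {"offset": [0,0,0],"spin": 0},
  {"offset": [0,0,-0.3],"spin": 0},
  {"offset": [0,0,-0.7],"spin": 0},
  {"offset": [0,0,-1],"spin": 0},
])

```text
t: 31.73
tool_pos: [488.2, 313.9, 77.1]
tool_rot: [0.543, 0.84, -0.002, -0.001]
ft_force: [-0.0, -0.5, -1.5]
gripper_width: 0.632
finger_force: 20.0
```

Request:
send_rows([
  {"offset": [0,0,-1],"spin": 0},
  {"offset": [0,0,-1],"spin": 0},
  {"offset": [0,0,-1],"spin": 0},
  {"offset": [0,0,-1],"spin": 0},
  {"offset": [0,0,-1],"spin": 0},
])

```text
t: 32.15
tool_pos: [489.1, 314.5, 178.9]
tool_rot: [0.543, 0.839, -0.0, -0.0]
ft_force: [-0.1, -0.0, -1.1]
gripper_width: 0.632
finger_force: 20.0
```

Request:
send_rows([
  {"offset": [0,0,-1],"spin": 0},
  {"offset": [0,0,-1],"spin": 0},
  {"offset": [0,0,-1],"spin": 0},
  {"offset": [0,0,0],"spin": 0},
  {"offset": [0,0,0],"spin": 0},
])

```text
t: 32.57
tool_pos: [489.7, 315.0, 238.6]
tool_rot: [0.543, 0.839, 0.001, 0.0]
ft_force: [0.1, 0.0, -1.1]
gripper_width: 0.636
finger_force: 20.0
```

```bash
python3 -c "
from h import *
st(); go(560,40,235); go(492,-365,235)"
```

```text
t 32.57 p [489.7 315.  238.6] x [-0.409  0.912  0.   ] z [ 0.002  0.001 -1.   ] F [ 0.1  0.  -1.1] w 0.636 ff 20.0 q7 [-0.29  0.56 -0.51  1.69  0.32  0.97 -0.5 ]
units [-13.98  -2.42   0.17] yaw now 114.2 
units [-31.07 -13.81   0.15] yaw now 114.2
```

Request:
send_rows([
  {"offset": [-1,-0.17,0],"spin": 0},
  {"offset": [-1,-0.17,0],"spin": 0},
  {"offset": [-1,-0.17,0],"spin": 0},
  {"offset": [-1,-0.17,0],"spin": 0},
  {"offset": [-1,-0.17,0],"spin": 0},
])

```text
t: 32.98
tool_pos: [514.0, 215.1, 236.2]
tool_rot: [0.543, 0.84, -0.001, -0.001]
ft_force: [-0.5, -0.8, -0.4]
gripper_width: 0.635
finger_force: 20.0
```

Request:
send_rows([
  {"offset": [-1,-0.17,0],"spin": 0},
  {"offset": [-1,-0.17,0],"spin": 0},
  {"offset": [-1,-0.17,0],"spin": 0},
  {"offset": [-1,-0.17,0],"spin": 0},
  {"offset": [-1,-0.17,0],"spin": 0},
])

```text
t: 33.4
tool_pos: [539.3, 117.0, 236.2]
tool_rot: [0.543, 0.839, -0.001, -0.001]
ft_force: [-0.4, -0.3, -0.8]
gripper_width: 0.641
finger_force: 20.0
```

Request:
send_rows([
  {"offset": [-1,-0.17,0],"spin": 0},
  {"offset": [-1,-0.17,0],"spin": 0},
  {"offset": [-1,-0.17,0],"spin": 0},
  {"offset": [-1,-0.17,0],"spin": 0},
  {"offset": [-0.95,-0.635,0],"spin": 0},
])

```text
t: 33.82
tool_pos: [557.1, 16.7, 236.2]
tool_rot: [0.543, 0.84, -0.0, -0.001]
ft_force: [0.6, 0.8, -0.8]
gripper_width: 0.633
finger_force: 20.0
```

Request:
send_rows([
  {"offset": [-0.95,-0.635,0],"spin": 0},
  {"offset": [-0.95,-0.635,0],"spin": 0},
  {"offset": [-0.95,-0.635,0],"spin": 0},
  {"offset": [-0.95,-0.635,0],"spin": 0},
  {"offset": [-0.95,-0.635,0],"spin": 0},
])

```text
t: 34.23
tool_pos: [536.2, -96.4, 236.2]
tool_rot: [0.543, 0.839, -0.001, -0.001]
ft_force: [0.1, 0.0, -0.8]
gripper_width: 0.637
finger_force: 20.0
```

Request:
send_rows([
  {"offset": [-0.95,-0.635,0],"spin": 0},
  {"offset": [-0.95,-0.635,0],"spin": 0},
  {"offset": [-0.95,-0.635,0],"spin": 0},
  {"offset": [-0.95,-0.635,0],"spin": 0},
  {"offset": [-0.95,-0.635,0],"spin": 0},
])

```text
t: 34.65
tool_pos: [517.2, -208.8, 236.2]
tool_rot: [0.543, 0.84, -0.0, -0.002]
ft_force: [0.5, 0.0, -0.9]
gripper_width: 0.635
finger_force: 20.0
```

Request:
send_rows([
  {"offset": [-0.95,-0.635,0],"spin": 0},
  {"offset": [-0.95,-0.635,0],"spin": 0},
  {"offset": [-0.95,-0.635,0],"spin": 0},
  {"offset": [-0.95,-0.635,0],"spin": 0},
  {"offset": [-0.95,-0.635,0],"spin": 0},
])

```text
t: 35.07
tool_pos: [498.2, -321.3, 236.0]
tool_rot: [0.543, 0.839, -0.0, -0.002]
ft_force: [0.1, -0.0, -0.5]
gripper_width: 0.636
finger_force: 20.0
```

Request:
send_rows([
  {"offset": [-0.95,-0.635,0],"spin": 0},
  {"offset": [-0.95,-0.635,0],"spin": 0},
  {"offset": [0,0,0],"spin": 0},
  {"offset": [0,0,0.5],"spin": 0},
  {"offset": [0,0,1],"spin": 0},
])

```text
t: 35.48
tool_pos: [493.1, -365.1, 207.9]
tool_rot: [0.543, 0.84, 0.001, 0.001]
ft_force: [0.4, -0.6, -1.0]
gripper_width: 0.635
finger_force: 20.0
```

Request:
send_rows([
  {"offset": [0,0,1],"spin": 0},
  {"offset": [0,0,1],"spin": 0},
  {"offset": [0,0,1],"spin": 0},
  {"offset": [0,0,0.5],"spin": 0},
  {"offset": [0,0,0],"spin": 0},
])

```text
t: 35.9
tool_pos: [490.4, -363.1, 134.5]
tool_rot: [0.543, 0.84, 0.0, -0.003]
ft_force: [0.3, 0.3, -0.9]
gripper_width: 0.632
finger_force: 20.0
```

```bash
python3 -c "
from h import *
st(); go(492,-366,51.5)"
```

```text
t 35.9 p [ 490.4 -363.1  134.5] x [-0.411  0.912  0.006] z [-0.005  0.004 -1.   ] F [ 0.3  0.3 -0.9] w 0.632 ff 20.0 q7 [ 0.86  0.72 -0.44  1.71  0.39  0.81  0.66]
units [-0.19  0.03  4.15] yaw now 114.3
```

Request:
send_rows([
  {"offset": [-0.1,0,1],"spin": 0},
  {"offset": [0,0,1],"spin": 0},
  {"offset": [0,0,1],"spin": 0},
  {"offset": [0,0,0.5],"spin": 0},
  {"offset": [0,0,0.3],"spin": 0},
])

```text
t: 36.32
tool_pos: [492.8, -366.7, 61.1]
tool_rot: [0.543, 0.84, 0.0, -0.001]
ft_force: [-0.0, 0.4, -0.5]
gripper_width: 0.633
finger_force: 20.0
```

Request:
send_rows([
  {"offset": [0,0,0],"spin": 0},
  {"offset": [0,0,0],"spin": 0},
  {"offset": [0,0,0],"spin": 0},
  {"offset": [0,0,0],"spin": 0},
  {"offset": [0,0,0],"spin": 0},
])

```text
t: 36.73
tool_pos: [493.3, -367.9, 62.8]
tool_rot: [0.544, 0.839, -0.0, 0.001]
ft_force: [-0.0, -1.2, -0.6]
gripper_width: 0.633
finger_force: 20.0
```

Request:
send_rows([
  {"offset": [0,0,0.2],"spin": 0},
  {"offset": [0,0,0.2],"spin": 0},
  {"offset": [0,0,0.12],"spin": 0},
  {"offset": [0,0,0.03],"spin": 0},
  {"offset": [0,0,0],"spin": 0},
])

```text
t: 37.15
tool_pos: [492.6, -367.4, 50.8]
tool_rot: [0.543, 0.839, -0.0, -0.0]
ft_force: [-0.8, -0.2, 1.5]
gripper_width: 0.635
finger_force: 20.0
```

Request:
send_rows([
  {"offset": [0,0,0],"spin": 0},
  {"offset": [0,0,0],"spin": 0},
  {"offset": [0,0,0],"spin": 0},
  {"offset": [0,0,0],"spin": 0},
  {"offset": [0,0,0],"spin": 0},
], jaw=0.6)

```text
t: 37.57
tool_pos: [493.0, -367.5, 50.9]
tool_rot: [0.543, 0.839, 0.0, 0.0]
ft_force: [0.2, 0.9, -0.2]
gripper_width: 0.8
finger_force: 0.0
```

Request:
send_rows([
  {"offset": [0,0,-0.3],"spin": 0},
  {"offset": [0,0,-0.7],"spin": 0},
  {"offset": [0,0,-1],"spin": 0},
  {"offset": [0,0,-1],"spin": 0},
  {"offset": [0,0,-1],"spin": 0},
])

```text
t: 37.98
tool_pos: [492.8, -367.4, 132.1]
tool_rot: [0.543, 0.839, 0.0, -0.0]
ft_force: [0.4, -0.5, 0.5]
gripper_width: 0.801
finger_force: 0.0
```

Request:
send_rows([
  {"offset": [0,0,-1],"spin": 0},
  {"offset": [0,0,-1],"spin": 0},
  {"offset": [0,0,-1],"spin": 0},
  {"offset": [0,0,-1],"spin": 0},
  {"offset": [0,0,-1],"spin": 0},
])

```text
t: 38.4
tool_pos: [492.7, -367.3, 232.4]
tool_rot: [0.543, 0.84, 0.0, 0.0]
ft_force: [-0.0, -0.1, -0.3]
gripper_width: 0.797
finger_force: 0.0
```

Request:
send_rows([
  {"offset": [0,0,0],"spin": 0.033},
  {"offset": [0,0,0],"spin": 0.033},
  {"offset": [0,0,0],"spin": 0.033},
  {"offset": [0,0,0],"spin": 0.033},
  {"offset": [0,0,0],"spin": 0},
], jaw=1)

```text
t: 38.82
tool_pos: [493.0, -367.4, 231.5]
tool_rot: [0.705, 0.709, -0.0, 0.0]
ft_force: [0.8, 0.4, 0.7]
gripper_width: 1.0
finger_force: 0.0
```

```bash
cat > k.py <<'E'
from h import *
st()
K=cal('wrist'); im,d=grab_frame('wrist'); save('w9.png',im); W=cloud('wrist',d,K); X,Y,Z=np.moveaxis(W,-1,0); np.savez('w9.npz',W=W)
m=((abs(X-492)<60)&(abs(Y+310)<106)&(Z>44)&(Z<60)).astype(np.uint8); n,L,S,C=cv2.connectedComponentsWithStats(m)
for i in range(1,n):
    if S[i,4]>200: q=W[L==i]; print('roll',S[i,4],cv2.minEnclosingCircle(q[:,:2].astype(np.float32)),np.percentile(q[:,2],[5,50,95]).round(1))
for c in ('top','side'):
    K=cal(c); im,d=grab_frame(c); W=cloud(c,d,K); X,Y,Z=np.moveaxis(W,-1,0)
    for s in nets.silhouettes('plate',c)[:2]: print(c,'plate',s['conf'],pr(W,s['mask']))
    m=(abs(X-435)<130)&(abs(Y-73)<150)&(Z>28)&(Z<55); m=cv2.morphologyEx(m.astype(np.uint8),cv2.MORPH_OPEN,np.ones((3,3)))>0; print('bar',m.sum(),*(pr(W,m) if m.any() else ''))
go(440,75,230,90)
E
python3 k.py
```

```text
t 38.82 p [ 493.  -367.4  231.5] x [-0.005  1.    -0.001] z [ 0.    -0.001 -1.   ] F [0.8 0.4 0.7] w 1.0 ff 0.0 q7 [ 0.82  0.6  -0.37  1.61  0.25  0.98  0.37]
roll 3661 ((491.5709533691406, -255.25254821777344), 29.95320701599121) [52.1 53.5 54.7]
roll 2785 ((493.8177490234375, -368.6690368652344), 29.89221954345703) [51.9 53.3 54.5]
top plate 0.83 (array([422.7, 125.4]), array([148.2, 210.4]), 0.6, array([ 1.9,  9.3, 37.1]))
bar 168 [423.8 124.9] [16.8 87.4] 0.5 [35.3 40.9 47.5]
side plate 0.56 (array([427.8, 128.2]), array([154.9, 214.6]), 0.2, array([ 4.1,  8.3, 37.9]))
side plate 0.53 (array([ 967.1, -550.6]), array([ 540.8, 1345.4]), 54.4, array([  1.3,  74.2, 155.7]))
bar 179 [423.4 128.1] [21.7 94.6] 0.1 [29.8 38.8 43.3]
units [22.15 -2.45  0.05] yaw now 90.5 spin tot 0.003
```

Both rolls lie flat in the drawer with tops at 53.4 mm. The plate has been knocked to about (423.5,126), so I'll move over its new place.

Request:
send_rows([
  {"offset": [0.99,-0.14,0],"spin": 0},
  {"offset": [0.99,-0.14,0],"spin": 0},
  {"offset": [0.99,-0.14,0],"spin": 0},
  {"offset": [0.99,-0.14,0],"spin": 0},
  {"offset": [0.99,-0.14,0],"spin": 0},
])

```text
t: 39.48
tool_pos: [477.9, -267.8, 230.9]
tool_rot: [0.704, 0.71, 0.0, -0.0]
ft_force: [1.0, -0.2, -0.2]
gripper_width: 0.997
finger_force: 0.0
```

Request:
send_rows([
  {"offset": [0.99,-0.14,0],"spin": 0},
  {"offset": [0.99,-0.14,0],"spin": 0},
  {"offset": [0.99,-0.14,0],"spin": 0},
  {"offset": [0.99,-0.14,0],"spin": 0},
  {"offset": [0.99,-0.14,0],"spin": 0},
])

```text
t: 39.9
tool_pos: [463.3, -168.8, 231.0]
tool_rot: [0.704, 0.71, 0.0, 0.0]
ft_force: [0.8, -0.2, 0.6]
gripper_width: 1.0
finger_force: 0.0
```

Request:
send_rows([
  {"offset": [0.99,-0.14,0],"spin": 0},
  {"offset": [0.99,-0.14,0],"spin": 0},
  {"offset": [0.99,-0.14,0],"spin": 0},
  {"offset": [0.99,-0.14,0],"spin": 0},
  {"offset": [0.99,-0.14,0],"spin": 0},
])

```text
t: 40.32
tool_pos: [448.6, -69.9, 231.0]
tool_rot: [0.704, 0.71, 0.0, 0.0]
ft_force: [-0.2, 1.6, 0.2]
gripper_width: 0.999
finger_force: 0.0
```

Request:
send_rows([
  {"offset": [0.99,-0.14,0],"spin": 0},
  {"offset": [0.99,-0.14,0],"spin": 0},
  {"offset": [0.99,-0.14,0],"spin": 0},
  {"offset": [0.99,-0.14,0],"spin": 0},
  {"offset": [0.99,-0.14,0],"spin": 0},
])

```text
t: 40.73
tool_pos: [433.9, 29.0, 231.0]
tool_rot: [0.704, 0.71, 0.0, 0.0]
ft_force: [-0.0, -0.3, 0.8]
gripper_width: 1.0
finger_force: 0.0
```

Request:
send_rows([
  {"offset": [0.99,-0.14,0],"spin": 0},
  {"offset": [0.99,-0.14,0],"spin": 0},
  {"offset": [0.99,-0.14,0],"spin": 0},
  {"offset": [0.99,-0.14,0],"spin": 0},
  {"offset": [0.99,-0.14,0],"spin": 0.003},
])

```text
t: 41.15
tool_pos: [419.2, 127.9, 231.0]
tool_rot: [0.707, 0.707, 0.0, 0.0]
ft_force: [1.1, 0.8, -0.2]
gripper_width: 0.999
finger_force: 0.0
```

Request:
send_rows([
  {"offset": [0,0,0],"spin": 0},
  {"offset": [0,0,0],"spin": 0},
  {"offset": [0,0,0],"spin": 0},
  {"offset": [0,0,0],"spin": 0},
  {"offset": [0,0,0],"spin": 0},
])

```text
t: 41.57
tool_pos: [419.6, 125.8, 230.8]
tool_rot: [0.709, 0.706, -0.0, 0.0]
ft_force: [-0.3, 0.1, -0.1]
gripper_width: 1.002
finger_force: 0.0
```

```bash
cat > l.py <<'E'
from h import *
st()
K=cal('wrist'); im,d=grab_frame('wrist'); save('w10.png',im); W=cloud('wrist',d,K); X,Y,Z=np.moveaxis(W,-1,0)
m=(np.hypot(X-424,Y-126)<90)&(Z>36)&(Z<50); print('bar',m.sum(),*pr(W,m))
m=(np.hypot(X-424,Y-126)<150)&(Z>6)&(Z<14); m=cv2.morphologyEx(m.astype(np.uint8),cv2.MORPH_OPEN,np.ones((3,3)))>0; print('plate',m.sum(),*pr(W,m))
# drawer recess from w9
W=np.load('w9.npz')['W']; X,Y,Z=np.moveaxis(W,-1,0)
rear=[];front=[]
for y0 in range(-410,-205,10):
    s=(abs(Y-y0)<4)
    a=X[s&(Z>60)&(Z<66)&(X>545)&(X<575)]; b=X[s&(Z>60)&(Z<66)&(X>410)&(X<440)]
    if len(a)>5: rear.append((y0,np.percentile(a,2),np.percentile(a,98)))
    if len(b)>5: front.append((y0,np.percentile(b,2),np.percentile(b,98)))
for n,r in (('rear',rear),('front',front)):
    r=np.array(r); 
    if len(r)>2: print(n,len(r),[ (np.degrees(np.arctan(-np.polyfit(r[:,0],r[:,i],1)[0])).round(2),np.polyval(np.polyfit(r[:,0],r[:,i],1),-310).round(1)) for i in (1,2)])
s=(abs(X-492)<50)&(Z>68)&(Z<77)
l=Y[s&(Y>-210)&(Y<-185)]; r=Y[s&(Y<-410)&(Y>-440)]
for n,v in (('left',l),('right',r)): 
    if len(v): print(n,len(v),np.percentile(v,[2,98]).round(1))
s=(abs(X-492)<50)&(Z>14)&(Z<22)&(Y>-425)&(Y<-195); print('floor y',np.percentile(Y[s],[.2,99.8]).round(1))
E
python3 l.py
```

```text
t 41.57 p [419.6 125.8 230.8] x [ 0.004  1.    -0.001] z [-0.    -0.001 -1.   ] F [-0.3  0.1 -0.1] w 1.002 ff 0.0 q7 [-0.    0.36 -0.47  2.07  0.23  0.76 -0.61]
bar 1656 [427.3 125.6] [19.2 89.1] 0.5 [39.8 41.2 42.4]
plate 22521 [427.6 125.1] [144.2 210.2] 0.6 [ 8.   9.3 10.5]
rear 21 [(np.float64(0.86), np.float64(555.9)), (np.float64(0.83), np.float64(570.0))]
front 21 [(np.float64(0.85), np.float64(415.9)), (np.float64(0.78), np.float64(430.0))]
right 986 [-428.2 -419.3]
floor y [-420.5 -199.5]
```

View pics/w10.png

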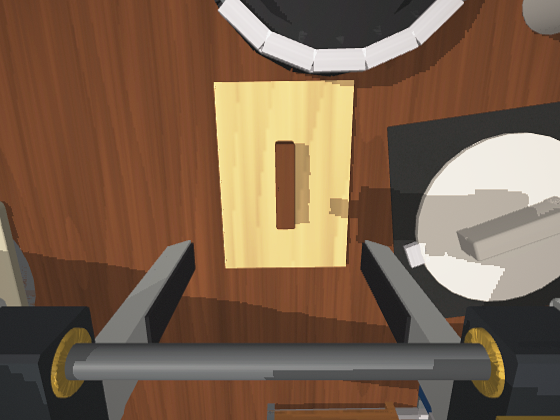

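The wrist view shows the plate at (285,175) with its bar at (285,185), square to the tool, and the lid on the mat at right. I'll descend onto the bar at about (426,125.5).

Request:
send_rows([
  {"offset": [0,0.33,0.6],"spin": -0.004},
  {"offset": [0,0,1],"spin": 0},
  {"offset": [0,0,1],"spin": 0},
  {"offset": [0,0,1],"spin": 0},
  {"offset": [0,0,1],"spin": 0},
])

```text
t: 42.03
tool_pos: [426.2, 126.3, 138.1]
tool_rot: [0.704, 0.71, 0.0, 0.0]
ft_force: [0.7, 0.4, -0.0]
gripper_width: 1.001
finger_force: 0.0
```

Request:
send_rows([
  {"offset": [0,0,1],"spin": 0},
  {"offset": [0,0,1],"spin": 0},
  {"offset": [0,0,1],"spin": 0},
  {"offset": [0,0,0.7],"spin": 0},
  {"offset": [0,0,0.4],"spin": 0},
])

```text
t: 42.45
tool_pos: [425.5, 126.2, 55.4]
tool_rot: [0.704, 0.71, -0.001, -0.0]
ft_force: [-0.2, -0.3, -0.3]
gripper_width: 1.0
finger_force: 0.0
```

Request:
send_rows([
  {"offset": [0,0,0.3],"spin": 0},
  {"offset": [0,0,0.2],"spin": 0},
  {"offset": [0,0,0],"spin": 0},
  {"offset": [0,0,0],"spin": 0},
  {"offset": [0,0,0],"spin": 0},
])

```text
t: 42.87
tool_pos: [426.4, 127.1, 47.5]
tool_rot: [0.704, 0.711, 0.001, 0.0]
ft_force: [0.5, -0.8, -1.0]
gripper_width: 1.0
finger_force: 0.0
```

```bash
python3 -c "
from h import *
st()
K=cal('wrist'); im,d=grab_frame('wrist'); W=cloud('wrist',d,K); X,Y,Z=np.moveaxis(W,-1,0)
m=(np.hypot(X-424,Y-126)<150)&(Z>6)&(Z<14); m=cv2.morphologyEx(m.astype(np.uint8),cv2.MORPH_OPEN,np.ones((3,3)))>0; print('plate',m.sum(),*pr(W,m))
m=(np.hypot(X-424,Y-126)<90)&(Z>36)&(Z<50); print('bar',m.sum(),*pr(W,m))
"
```

```text
t 42.87 p [426.4 127.1  47.5] x [-0.01  1.    0.  ] z [ 0.001  0.    -1.   ] F [ 0.5 -0.8 -1. ] w 1.0 ff 0.0 q7 [-0.21  0.69 -0.21  2.22  0.51  0.28 -0.85]
plate 62060 [427.5 138.5] [144.5 238.6] 0.4 [ 8.3  9.3 10.4]
bar 7094 [426.5 133.4] [85.  89.8] 47.9 [39.3 41.3 45.7]
```

Request:
send_rows([
  {"offset": [0,0,0.1],"spin": 0},
  {"offset": [0,0,0.05],"spin": 0},
  {"offset": [0,0,0],"spin": 0},
  {"offset": [0,0,0],"spin": 0},
  {"offset": [0,0,0],"spin": 0},
], jaw=-1, squeeze=40)

```text
t: 43.33
tool_pos: [426.0, 127.0, 43.9]
tool_rot: [0.703, 0.711, 0.0, 0.0]
ft_force: [-0.4, 0.4, 0.4]
gripper_width: 0.676
finger_force: 0.0
```

Request:
send_rows([
  {"offset": [0,0,0],"spin": 0},
  {"offset": [0,0,0],"spin": 0},
  {"offset": [0,0,0],"spin": 0},
  {"offset": [0,0,0],"spin": 0},
  {"offset": [0,0,0],"spin": 0},
])

```text
t: 43.75
tool_pos: [426.0, 127.0, 43.9]
tool_rot: [0.703, 0.711, 0.0, 0.0]
ft_force: [0.1, 0.3, 0.1]
gripper_width: 0.33
finger_force: 0.0
```

Request:
send_rows([
  {"offset": [0,0,0],"spin": 0},
  {"offset": [0,0,0],"spin": 0},
  {"offset": [0,0,0],"spin": 0},
  {"offset": [0,0,0],"spin": 0},
  {"offset": [0,0,0],"spin": 0},
])

```text
t: 44.17
tool_pos: [426.2, 127.0, 43.9]
tool_rot: [0.704, 0.711, 0.0, 0.0]
ft_force: [1.5, 1.1, -0.7]
gripper_width: 0.209
finger_force: 40.0
```

```bash
python3 -c "
from h import *
st()
K=cal('wrist'); im,d=grab_frame('wrist'); save('w11.png',im); W=cloud('wrist',d,K); X,Y,Z=np.moveaxis(W,-1,0)
m=(np.hypot(X-424,Y-126)<170)&(Z>6)&(Z<13); m=cv2.morphologyEx(m.astype(np.uint8),cv2.MORPH_OPEN,np.ones((3,3)))>0; print('plate',m.sum(),*pr(W,m))
for y in range(-20,280,4):
  q=(abs(Y-y)<2)&(Z>-5)&(Z<14)&(abs(X-400)<20)
  if q.sum()>5: print(y,np.nanmedian(Z[q]).round(0),end=' ')
"
```

```text
t 44.17 p [426.2 127.   43.9] x [-0.01  1.    0.  ] z [ 0.  0. -1.] F [ 1.5  1.1 -0.7] w 0.209 ff 40.0 q7 [-0.21  0.7  -0.21  2.22  0.51  0.27 -0.86]
plate 55940 [473.6 139. ] [238.2 237.8] 0.7 [ 8.3  9.4 10.4]
-12 -1.0 -8 -1.0 -4 -1.0 0 -1.0 4 -1.0 8 -1.0 12 0.0 20 9.0 24 9.0 28 9.0 32 9.0 64 9.0 68 9.0 72 9.0 76 9.0 80 10.0 84 9.0 88 9.0 92 9.0 96 9.0 100 9.0 104 9.0 108 9.0 112 9.0 116 9.0 120 9.0 124 9.0 128 9.0 132 9.0 136 9.0 140 9.0 144 9.0 148 9.0 152 9.0 156 9.0 160 9.0 164 9.0 168 9.0 172 9.0 176 9.0 180 9.0 184 9.0 188 9.0 192 9.0 196 9.0 200 9.0 204 9.0 208 9.0 212 9.0 216 9.0 220 9.0 224 9.0 228 9.0 232 -1.0 236 -1.0 240 -1.0 244 -1.0 248 -0.0 252 -0.0 256 -0.0 260 -1.0
```

Request:
send_rows([
  {"offset": [0,0,-0.2],"spin": 0},
  {"offset": [0,0,-0.3],"spin": 0},
  {"offset": [0,0,-0.6],"spin": 0},
  {"offset": [0,0,-0.9],"spin": 0},
  {"offset": [0,0,-1],"spin": 0},
])

```text
t: 44.63
tool_pos: [424.9, 126.6, 104.4]
tool_rot: [0.703, 0.711, -0.001, -0.0]
ft_force: [0.5, 0.3, -2.8]
gripper_width: 0.207
finger_force: 40.0
```

Request:
send_rows([
  {"offset": [0,0,-1],"spin": 0},
  {"offset": [0,0,-1],"spin": 0},
  {"offset": [0,0,-1],"spin": 0},
  {"offset": [0,0,-1],"spin": 0},
  {"offset": [0,0,0],"spin": 0},
])

```text
t: 45.05
tool_pos: [427.4, 127.6, 187.1]
tool_rot: [0.704, 0.711, 0.002, 0.001]
ft_force: [1.1, -0.6, -2.7]
gripper_width: 0.21
finger_force: 40.0
```

Request:
send_rows([
  {"offset": [-0.6,0.1,0],"spin": 0},
  {"offset": [-0.99,0.14,0],"spin": 0},
  {"offset": [-0.99,0.14,0],"spin": 0},
  {"offset": [-0.99,0.14,0],"spin": 0},
  {"offset": [-0.99,0.14,0],"spin": 0},
])

```text
t: 45.47
tool_pos: [439.2, 34.8, 183.1]
tool_rot: [0.703, 0.711, -0.001, -0.0]
ft_force: [0.7, 0.4, -2.6]
gripper_width: 0.214
finger_force: 40.0
```

Request:
send_rows([
  {"offset": [-0.99,0.14,0],"spin": 0},
  {"offset": [-0.99,0.14,0],"spin": 0},
  {"offset": [-0.99,0.14,0],"spin": 0},
  {"offset": [-0.99,0.14,0],"spin": 0},
  {"offset": [-0.99,0.14,0],"spin": 0},
])

```text
t: 45.88
tool_pos: [454.1, -63.9, 183.0]
tool_rot: [0.703, 0.711, -0.001, -0.001]
ft_force: [0.7, -0.2, -2.8]
gripper_width: 0.205
finger_force: 40.0
```

Request:
send_rows([
  {"offset": [-0.99,0.14,0],"spin": 0},
  {"offset": [-0.99,0.14,0],"spin": 0},
  {"offset": [-0.99,0.14,0],"spin": 0},
  {"offset": [-0.99,0.14,0],"spin": 0},
  {"offset": [-0.99,0.14,0],"spin": 0},
])

```text
t: 46.3
tool_pos: [469.1, -162.7, 182.9]
tool_rot: [0.703, 0.711, -0.001, -0.001]
ft_force: [-0.2, 1.1, -2.4]
gripper_width: 0.208
finger_force: 40.0
```

Request:
send_rows([
  {"offset": [-0.99,0.14,0],"spin": 0},
  {"offset": [-0.99,0.14,0],"spin": 0},
  {"offset": [-0.99,0.14,0],"spin": 0},
  {"offset": [-0.99,0.14,0],"spin": 0},
  {"offset": [-0.99,0.14,0],"spin": 0},
])

```text
t: 46.72
tool_pos: [484.1, -261.3, 182.7]
tool_rot: [0.703, 0.711, -0.0, -0.001]
ft_force: [0.3, 0.2, -2.5]
gripper_width: 0.21
finger_force: 40.0
```

Request:
send_rows([
  {"offset": [-0.99,0.14,0],"spin": 0},
  {"offset": [-0.6,0.1,0],"spin": 0},
  {"offset": [0,0,0],"spin": 0},
  {"offset": [0,0,0],"spin": 0},
  {"offset": [0,0,0],"spin": 0},
])

```text
t: 47.13
tool_pos: [489.9, -290.5, 183.5]
tool_rot: [0.703, 0.711, 0.0, -0.001]
ft_force: [-1.0, 0.1, -2.6]
gripper_width: 0.213
finger_force: 40.0
```

Request:
send_rows([
  {"offset": [0,0,0],"spin": 0},
  {"offset": [0,0,0],"spin": 0},
  {"offset": [0,0,0],"spin": 0},
  {"offset": [0,0,0],"spin": 0},
  {"offset": [0,0,0],"spin": 0},
])

```text
t: 47.55
tool_pos: [490.3, -292.1, 184.0]
tool_rot: [0.703, 0.711, 0.0, 0.0]
ft_force: [-0.2, 0.1, -3.1]
gripper_width: 0.21
finger_force: 40.0
```

```bash
cat > m.py <<'E'
from h import *
st(); p,_,o=tool(); z0=p[2]-43.9
K=cal('wrist'); im,d=grab_frame('wrist'); save('w12.png',im); W=cloud('wrist',d,K); X,Y,Z=np.moveaxis(W,-1,0); np.savez('w12.npz',W=W)
m=(abs(X-p[0])<95)&(abs(Y-p[1])<140)&(Z>z0+5)&(Z<z0+15); m=cv2.morphologyEx(m.astype(np.uint8),cv2.MORPH_OPEN,np.ones((5,5)))>0
n,L,S,C=cv2.connectedComponentsWithStats(m.astype(np.uint8)); 
for i in range(1,n):
  if S[i,4]>800: print('plate part',S[i,4],*pr(W,L==i))
q=W[m]; print('x ext',np.percentile(q[:,0],[.5,99.5]).round(1),'y ext',np.percentile(q[:,1],[.5,99.5]).round(1), 'plane', np.linalg.lstsq(np.c_[q[:,:2]-p[:2],np.ones(len(q))],q[:,2]-z0,rcond=None)[0].round(4))
for x0 in (-40,0,40):
  a=q[abs(q[:,0]-p[0]-x0)<3]; print('y at x',x0,np.percentile(a[:,1],[.5,99.5]).round(1) if len(a) else None)
for y0 in (-80,-50,50,80):
  a=q[abs(q[:,1]-p[1]-y0)<3]; print('x at y',y0,np.percentile(a[:,0],[.5,99.5]).round(1) if len(a) else None)
go(493,-308,p[2],90.8)
E
python3 m.py
```

```text
t 47.55 p [ 490.3 -292.1  184. ] x [-0.011  1.    -0.   ] z [ 0. -0. -1.] F [-0.2  0.1 -3.1] w 0.21 ff 40.0 q7 [ 0.78  0.6  -0.45  1.78  0.34  0.83  0.18]
plate part 53973 [ 490.5 -260. ] [144.6 141.6] 0.5 [148.3 149.4 150.4]
plate part 996 [ 492.  -392.7] [45.4 13.7] 0.2 [148.4 149.2 150.1]
x ext [419.3 561.4] y ext [-395.4 -189.6] plane [-1.100e-03  8.000e-04  9.231e+00]
y at x -40 [-329.7 -190.2]
y at x 0 [-398.3 -189.4]
y at x 40 [-328.8 -189.4]
x at y -80 None
x at y -50 None
x at y 50 [419.3 561.2]
x at y 80 [419.1 560.7]
units [-0.79  0.13 -0.  ] yaw now 90.6 spin tot -0.001
```

View pics/w12.png

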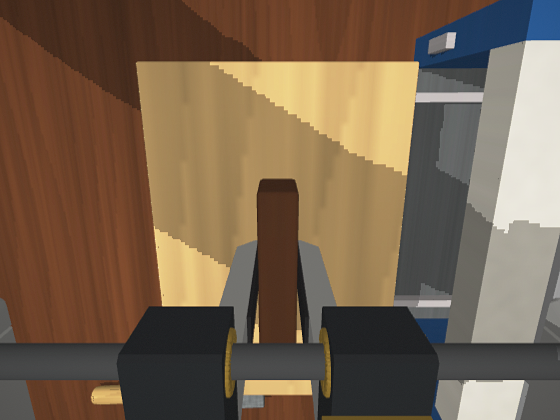

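The wrist view shows the plate held level at (280,180), its bar in the jaws at (278,255) and the press at the right. I'll shift over the recess and lower to just above it.

Request:
send_rows([
  {"offset": [-0.4,0.07,0],"spin": -0.002},
  {"offset": [-0.39,0.06,0],"spin": 0},
  {"offset": [0,0,0.5],"spin": 0},
  {"offset": [0,0,0.8],"spin": 0},
  {"offset": [0,0,0.8],"spin": 0},
])

```text
t: 48.02
tool_pos: [493.2, -309.0, 141.0]
tool_rot: [0.702, 0.712, 0.0, 0.0]
ft_force: [-0.1, 0.3, -2.3]
gripper_width: 0.211
finger_force: 40.0
```

Request:
send_rows([
  {"offset": [0,0,0.6],"spin": 0},
  {"offset": [0,0,0.2],"spin": 0},
  {"offset": [0,0,0],"spin": 0},
  {"offset": [0,0,0],"spin": 0},
  {"offset": [0,0,0],"spin": 0},
])

```text
t: 48.43
tool_pos: [493.8, -308.3, 126.5]
tool_rot: [0.701, 0.713, 0.0, 0.001]
ft_force: [0.1, 0.0, -2.9]
gripper_width: 0.211
finger_force: 40.0
```

```bash
python3 - <<'E'
from h import *
st(); go(493,-307.9,110,90.8)
K=cal('top'); im,d=grab_frame('top'); W=cloud('top',d,K); X,Y,Z=np.moveaxis(W,-1,0)
for y0 in (-395,-230):
    print('top',y0,[(x,np.nanmedian(Z[(abs(X-x)<2.6)&(abs(Y-y0)<10)]).round(0)) for x in list(range(395,440,4))+list(range(550,600,4)) if ((abs(X-x)<2.6)&(abs(Y-y0)<10)).sum()>2])
E
```

```text
t 48.43 p [ 493.8 -308.3  126.5] x [-0.017  1.    -0.001] z [ 0.001 -0.001 -1.   ] F [ 0.1  0.  -2.9] w 0.211 ff 40.0 q7 [ 0.77  0.69 -0.41  1.8   0.39  0.73  0.16]
units [ 0.02 -0.04  0.83] yaw now 91.0 spin tot 0.001
top -395 []
top -230 [(395, np.float64(0.0)), (399, np.float64(14.0)), (403, np.float64(65.0)), (407, np.float64(74.0)), (411, np.float64(64.0)), (415, np.float64(63.0)), (419, np.float64(90.0)), (423, np.float64(89.0)), (427, np.float64(94.0)), (431, np.float64(91.0)), (435, np.float64(93.0)), (439, np.float64(91.0)), (550, np.float64(92.0)), (554, np.float64(92.0)), (558, np.float64(91.0)), (562, np.float64(89.0)), (566, np.float64(73.0)), (570, np.float64(74.0)), (574, np.float64(71.0)), (586, np.float64(-1.0)), (590, np.float64(-2.0)), (594, np.float64(-4.0)), (598, np.float64(2.0))]
```

Request:
send_rows([
  {"offset": [0,0,0.25],"spin": 0},
  {"offset": [0,0,0.25],"spin": 0},
  {"offset": [0,0,0.2],"spin": 0},
  {"offset": [0,0,0.1],"spin": 0},
  {"offset": [0,0,0.05],"spin": 0},
])

```text
t: 48.9
tool_pos: [492.7, -308.0, 108.3]
tool_rot: [0.701, 0.713, -0.0, -0.0]
ft_force: [-0.2, 0.3, -1.9]
gripper_width: 0.211
finger_force: 40.0
```

Request:
send_rows([
  {"offset": [0,0,0.05],"spin": 0},
  {"offset": [0,0,0],"spin": 0},
  {"offset": [0,0,0],"spin": 0},
  {"offset": [0,0,0],"spin": 0},
  {"offset": [0,0,0],"spin": 0},
])

```text
t: 49.32
tool_pos: [493.3, -308.2, 108.0]
tool_rot: [0.701, 0.713, 0.0, 0.0]
ft_force: [0.7, 0.2, -2.6]
gripper_width: 0.209
finger_force: 40.0
```

Request:
send_rows([
  {"offset": [0,0,0.05],"spin": 0},
  {"offset": [0,0,0],"spin": 0},
  {"offset": [0,0,0.05],"spin": 0},
  {"offset": [0,0,0],"spin": 0},
  {"offset": [0,0,0],"spin": 0},
])

```text
t: 49.73
tool_pos: [494.0, -308.2, 107.9]
tool_rot: [0.701, 0.713, 0.0, 0.001]
ft_force: [-2.5, 1.7, 11.8]
gripper_width: 0.211
finger_force: 40.0
```

Request:
send_rows([
  {"offset": [0,0,0.05],"spin": 0},
  {"offset": [0,0,0],"spin": 0},
  {"offset": [0,0,0],"spin": 0},
  {"offset": [0,0,0],"spin": 0},
  {"offset": [0,0,0],"spin": 0},
])

```text
t: 50.15
tool_pos: [494.8, -308.2, 107.9]
tool_rot: [0.701, 0.713, 0.001, 0.002]
ft_force: [-2.1, 2.8, 18.0]
gripper_width: 0.206
finger_force: 40.0
```

Request:
send_rows([
  {"offset": [0,0,0.05],"spin": 0},
  {"offset": [0,0,0],"spin": 0},
  {"offset": [0,0,0.03],"spin": 0},
  {"offset": [0,0,0],"spin": 0},
  {"offset": [0,0,0],"spin": 0},
])

```text
t: 50.57
tool_pos: [496.1, -308.1, 107.9]
tool_rot: [0.701, 0.713, 0.001, 0.003]
ft_force: [-2.4, 4.5, 26.8]
gripper_width: 0.211
finger_force: 40.1
```

Request:
send_rows([
  {"offset": [0,0,-0.1],"spin": 0},
  {"offset": [0,0,-0.1],"spin": 0},
  {"offset": [0,0,-0.03],"spin": 0},
  {"offset": [0,0,0],"spin": 0},
  {"offset": [0,0,0],"spin": 0},
])

```text
t: 50.98
tool_pos: [492.8, -308.4, 107.9]
tool_rot: [0.701, 0.713, -0.0, -0.0]
ft_force: [-0.6, 0.3, 4.5]
gripper_width: 0.211
finger_force: 40.0
```

Request:
send_rows([
  {"offset": [0,0,0],"spin": 0},
  {"offset": [0,0,0],"spin": 0},
  {"offset": [0,0,0],"spin": 0},
  {"offset": [0,0,0],"spin": 0},
  {"offset": [0,0,0],"spin": 0},
], jaw=0)

```text
t: 51.4
tool_pos: [493.0, -308.1, 107.7]
tool_rot: [0.701, 0.713, 0.0, -0.0]
ft_force: [-0.0, 0.1, 0.3]
gripper_width: 0.494
finger_force: 0.0
```

Request:
send_rows([
  {"offset": [0,0,-0.4],"spin": 0},
  {"offset": [0,0,-0.8],"spin": 0},
  {"offset": [0,0,-1],"spin": 0},
  {"offset": [0,0,-1],"spin": 0},
  {"offset": [0,0,-1],"spin": 0},
])

```text
t: 51.82
tool_pos: [493.1, -308.0, 193.3]
tool_rot: [0.701, 0.713, 0.0, 0.0]
ft_force: [-0.0, -1.0, -0.1]
gripper_width: 0.499
finger_force: 0.0
```

Request:
send_rows([
  {"offset": [-0.6,0,-1],"spin": 0},
  {"offset": [-0.9,0,-0.5],"spin": 0},
  {"offset": [-0.5,0,0],"spin": 0},
  {"offset": [0,0,0],"spin": 0},
  {"offset": [0,0,0],"spin": 0},
])

```text
t: 52.23
tool_pos: [492.9, -348.0, 221.0]
tool_rot: [0.702, 0.712, -0.0, -0.001]
ft_force: [-0.2, 0.3, -0.6]
gripper_width: 0.5
finger_force: 0.0
```

```bash
cat > n.py <<'E'
from h import *
import sys
st(); p,_,o=tool()
K=cal('wrist'); im,d=grab_frame('wrist'); save(sys.argv[1],im); W=cloud('wrist',d,K); X,Y,Z=np.moveaxis(W,-1,0)
dx=float(sys.argv[2]) if len(sys.argv)>2 else 0
bx=(X>410+dx)&(X<580+dx)&(abs(Y+310)<125)
m=bx&(abs(X-492-dx)<70)&(abs(Y+310)<104)&(Z>66)&(Z<82)&~((abs(X-493-dx)<22)&(abs(Y+308)<58)); q=W[m]
print('plate plane',len(q),np.linalg.lstsq(np.c_[q[:,0]-493-dx,q[:,1]+310,np.ones(len(q))],q[:,2],rcond=None)[0].round(4))
for x0 in (430,492,553):
  for y0 in (-400,-360,-310,-260,-220):
    s=(abs(X-x0-dx)<5)&(abs(Y-y0)<5); print((x0,y0),np.nanmedian(Z[s]).round(1) if s.sum()>5 else None,end=' ')
  print()
s=bx&(Z>70)&(Z<80)&((abs(X-414-dx)<3)|(Y<-423)); print('rim',np.nanmedian(Z[s]).round(1))
E
python3 n.py w13.png
```

```text
t 52.23 p [ 492.9 -348.   221. ] x [-0.015  1.     0.001] z [-0.001  0.001 -1.   ] F [-0.2  0.3 -0.6] w 0.5 ff 0.0 q7 [ 0.86  0.61 -0.47  1.65  0.32  0.96  0.29]
plate plane 30781 [-1.00000e-03  9.00000e-04  7.33088e+01]
(430, -400) 73.5 (430, -360) 73.4 (430, -310) 73.4 (430, -260) 73.3 (430, -220) 73.4 
(492, -400) 73.2 (492, -360) None (492, -310) 105.3 (492, -260) 73.3 (492, -220) 73.4 
(553, -400) None (553, -360) 73.1 (553, -310) 73.3 (553, -260) 73.3 (553, -220) 73.4 
rim 73.4
```

View pics/w13.png

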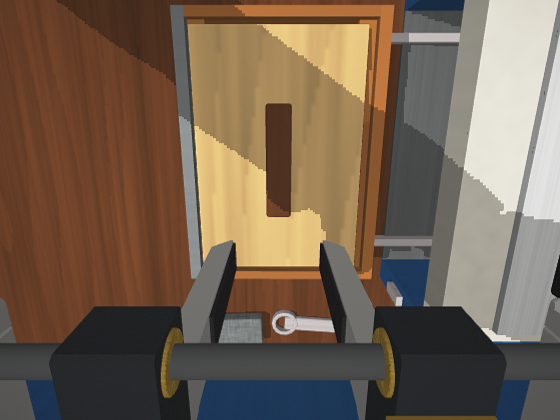

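The wrist view shows the plate in the recess at (280,145), flush with the rim all round (73.1–73.5 mm everywhere). Next I'll go in front of the drawer, turn the tool so the camera faces away from the press, and close the fingers.

Request:
send_rows([
  {"offset": [0.28,-0.88,0],"spin": 0},
  {"offset": [0.28,-0.88,0],"spin": 0},
  {"offset": [0.28,-0.88,0],"spin": 0},
  {"offset": [0.28,-0.88,0],"spin": 0},
  {"offset": [0.28,-0.88,0],"spin": 0},
], jaw=-1, squeeze=10)

```text
t: 52.7
tool_pos: [404.1, -319.5, 220.9]
tool_rot: [0.701, 0.714, 0.0, -0.001]
ft_force: [-0.0, 0.3, 0.1]
gripper_width: 0.183
finger_force: 0.0
```

Request:
send_rows([
  {"offset": [0.28,-0.88,0],"spin": 0},
  {"offset": [0.26,-0.84,0],"spin": 0},
  {"offset": [0,0,0],"spin": -0.038},
  {"offset": [0,0,0],"spin": -0.038},
  {"offset": [0,0,0],"spin": -0.038},
])

```text
t: 53.12
tool_pos: [370.1, -309.7, 221.3]
tool_rot: [0.56, 0.829, 0.0, -0.001]
ft_force: [0.0, -0.1, 0.8]
gripper_width: 0.007
finger_force: 0.0
```

Request:
send_rows([
  {"offset": [0,0,0],"spin": -0.038},
  {"offset": [0,0,0],"spin": -0.038},
  {"offset": [0,0,0],"spin": -0.038},
  {"offset": [0,0,0],"spin": -0.038},
  {"offset": [0,0,0],"spin": -0.038},
])

```text
t: 53.53
tool_pos: [370.4, -309.7, 221.1]
tool_rot: [0.291, 0.957, 0.001, -0.001]
ft_force: [0.7, 0.4, 0.1]
gripper_width: 0.008
finger_force: 0.0
```

Request:
send_rows([
  {"offset": [0,0,0],"spin": -0.038},
  {"offset": [0,0,0],"spin": -0.038},
  {"offset": [0,0,0],"spin": -0.038},
  {"offset": [0,0,0],"spin": -0.038},
  {"offset": [0,0,0],"spin": -0.038},
])

```text
t: 53.95
tool_pos: [370.4, -309.8, 221.2]
tool_rot: [-0.003, 1.0, 0.001, -0.001]
ft_force: [0.2, 0.1, 0.0]
gripper_width: 0.004
finger_force: 0.0
```

Request:
send_rows([
  {"offset": [0,0,0],"spin": 0},
  {"offset": [0,0,0],"spin": 0},
  {"offset": [0,0,0],"spin": 0},
  {"offset": [0,0,0],"spin": 0},
  {"offset": [0,0,0],"spin": 0},
])

```text
t: 54.37
tool_pos: [370.7, -311.2, 221.9]
tool_rot: [0.002, 1.0, -0.0, -0.0]
ft_force: [-0.6, 0.3, 0.5]
gripper_width: 0.002
finger_force: 0.0
```

```bash
python3 -c "
from h import *
st(); go(372,-311,56,180)"
```

```text
t 54.37 p [ 370.7 -311.2  221.9] x [-1.     0.003  0.   ] z [-0. -0. -1.] F [-0.6  0.3  0.5] w 0.002 ff 0.0 q7 [ 1.27  0.55 -0.93  1.96  0.56  0.91  1.62]
units [-0.07  0.01  8.29] yaw now 179.8 spin tot -0.001
```

Request:
send_rows([
  {"offset": [0,0,1],"spin": 0},
  {"offset": [0,0,1],"spin": 0},
  {"offset": [0,0,1],"spin": 0},
  {"offset": [0,0,1],"spin": 0},
  {"offset": [0,0,0.8],"spin": 0},
])

```text
t: 54.78
tool_pos: [370.4, -311.2, 124.7]
tool_rot: [0.002, 1.0, 0.0, -0.0]
ft_force: [-0.4, -0.1, 0.7]
gripper_width: 0.004
finger_force: 0.0
```

Request:
send_rows([
  {"offset": [0,0,0.8],"spin": 0},
  {"offset": [0,0,0.8],"spin": 0},
  {"offset": [0,0,0.8],"spin": 0},
  {"offset": [0,0,0.6],"spin": 0},
  {"offset": [0,0,0.3],"spin": 0},
])

```text
t: 55.2
tool_pos: [370.2, -311.0, 58.6]
tool_rot: [0.001, 1.0, 0.0, -0.001]
ft_force: [-0.3, 1.2, -0.2]
gripper_width: 0.007
finger_force: 0.0
```

```bash
python3 -c "
from h import *
st(); go(563,-309,58,180)"
```

```text
t 55.2 p [ 370.2 -311.    58.6] x [-1.     0.003  0.001] z [-0.001  0.001 -1.   ] F [-0.3  1.2 -0.2] w 0.007 ff 0.0 q7 [ 1.07  0.77 -0.66  2.1   0.9   0.58  1.33]
units [-9.64  0.13  0.02] yaw now 179.8 spin tot -0.001
```

Request:
send_rows([
  {"offset": [-0.25,0,0],"spin": 0},
  {"offset": [-0.25,0,0],"spin": 0},
  {"offset": [-0.25,0,0],"spin": 0},
  {"offset": [-0.25,0,0],"spin": 0},
  {"offset": [-0.25,0,0],"spin": 0},
])

```text
t: 55.62
tool_pos: [396.9, -311.7, 60.6]
tool_rot: [0.001, 1.0, -0.0, 0.001]
ft_force: [-0.6, -0.0, 0.0]
gripper_width: 0.002
finger_force: 0.0
```

Request:
send_rows([
  {"offset": [-0.25,0,0],"spin": 0},
  {"offset": [-0.25,0,0],"spin": 0},
  {"offset": [-0.3,0,0],"spin": 0},
  {"offset": [-0.3,0,0],"spin": 0},
  {"offset": [-0.3,0,0],"spin": 0},
])

```text
t: 56.03
tool_pos: [423.9, -311.4, 59.8]
tool_rot: [0.001, 1.0, 0.0, -0.0]
ft_force: [-3.1, -0.2, 2.9]
gripper_width: 0.004
finger_force: 1.7
```

Request:
send_rows([
  {"offset": [-0.3,0,0],"spin": 0},
  {"offset": [-0.3,0,0],"spin": 0},
  {"offset": [-0.3,0,0],"spin": 0},
  {"offset": [-0.3,0,0],"spin": 0},
  {"offset": [-0.3,0,0],"spin": 0},
])

```text
t: 56.45
tool_pos: [454.3, -311.0, 59.8]
tool_rot: [0.001, 1.0, 0.0, -0.0]
ft_force: [-3.2, 3.0, 2.0]
gripper_width: 0.006
finger_force: 1.7
```

Request:
send_rows([
  {"offset": [-0.3,0,0],"spin": 0},
  {"offset": [-0.3,0,0],"spin": 0},
  {"offset": [-0.3,0,0],"spin": 0},
  {"offset": [-0.3,0,0],"spin": 0},
  {"offset": [-0.3,0,0],"spin": 0},
])

```text
t: 56.87
tool_pos: [484.1, -311.3, 59.7]
tool_rot: [0.001, 1.0, 0.0, -0.0]
ft_force: [-3.5, 1.8, 0.0]
gripper_width: 0.006
finger_force: 1.7
```

Request:
send_rows([
  {"offset": [-0.3,0,0],"spin": 0},
  {"offset": [-0.3,0,0],"spin": 0},
  {"offset": [-0.3,0,0],"spin": 0},
  {"offset": [-0.3,0,0],"spin": 0},
  {"offset": [-0.3,0,0],"spin": 0},
])

```text
t: 57.28
tool_pos: [514.2, -311.7, 59.8]
tool_rot: [0.001, 1.0, 0.0, -0.0]
ft_force: [-3.4, 2.2, -0.4]
gripper_width: 0.008
finger_force: 1.7
```

```bash
python3 -c "
from h import *
st(); go(563,-309,58,180)"
```

```text
t 57.28 p [ 514.2 -311.7   59.8] x [-1.     0.002  0.   ] z [-0.  0. -1.] F [-3.4  2.2 -0.4] w 0.008 ff 1.7 q7 [ 0.92  0.89 -0.71  1.78  0.79  0.79  1.37]
units [-2.44  0.14  0.09] yaw now 179.9 spin tot -0.001
```

Request:
send_rows([
  {"offset": [-0.3,0,0],"spin": 0},
  {"offset": [-0.3,0,0],"spin": 0},
  {"offset": [-0.3,0,0],"spin": 0},
  {"offset": [-0.3,0,0],"spin": 0},
  {"offset": [-0.3,0,0],"spin": 0},
])

```text
t: 57.7
tool_pos: [544.3, -311.7, 59.9]
tool_rot: [0.001, 1.0, 0.0, -0.0]
ft_force: [-4.1, 2.9, -1.6]
gripper_width: 0.009
finger_force: 1.7
```

Request:
send_rows([
  {"offset": [-0.15,0,0],"spin": 0},
  {"offset": [-0.15,0,0],"spin": 0},
  {"offset": [-0.15,0,0],"spin": 0},
  {"offset": [-0.1,0,0],"spin": 0},
  {"offset": [-0.1,0,0],"spin": 0},
])

```text
t: 58.12
tool_pos: [556.9, -311.8, 60.0]
tool_rot: [0.001, 1.0, -0.0, 0.0]
ft_force: [-4.1, 2.1, 0.8]
gripper_width: 0.002
finger_force: 1.6
```

Request:
send_rows([
  {"offset": [-0.1,0,0],"spin": 0},
  {"offset": [-0.1,0,0],"spin": 0},
  {"offset": [-0.05,0,0],"spin": 0},
  {"offset": [-0.05,0,0],"spin": 0},
  {"offset": [0,0,0],"spin": 0},
])

```text
t: 58.53
tool_pos: [563.1, -311.9, 60.0]
tool_rot: [0.001, 1.0, -0.0, 0.0]
ft_force: [-1.9, 2.2, 0.5]
gripper_width: 0.004
finger_force: 1.0
```

Request:
send_rows([
  {"offset": [-0.05,0,0],"spin": 0},
  {"offset": [-0.05,0,0],"spin": 0},
  {"offset": [0,0,0],"spin": 0},
  {"offset": [0,0,0],"spin": 0},
  {"offset": [0,0,0],"spin": 0},
])

```text
t: 58.95
tool_pos: [564.8, -312.1, 59.9]
tool_rot: [0.001, 1.0, -0.0, 0.0]
ft_force: [-3.4, 1.3, 1.3]
gripper_width: 0.004
finger_force: 1.3
```

Request:
send_rows([
  {"offset": [-0.05,0,0],"spin": 0},
  {"offset": [-0.05,0,0],"spin": 0},
  {"offset": [0,0,0],"spin": 0},
  {"offset": [0,0,0],"spin": 0},
  {"offset": [0,0,0],"spin": 0},
])

```text
t: 59.37
tool_pos: [564.9, -312.1, 60.0]
tool_rot: [0.001, 1.0, -0.0, -0.002]
ft_force: [-7.5, 1.9, 4.9]
gripper_width: 0.003
finger_force: 3.6
```

Request:
send_rows([
  {"offset": [-0.05,0,0],"spin": 0},
  {"offset": [-0.05,0,0],"spin": 0},
  {"offset": [0,0,0],"spin": 0},
  {"offset": [0,0,0],"spin": 0},
  {"offset": [0,0,0],"spin": 0},
])

```text
t: 59.78
tool_pos: [564.9, -312.1, 59.9]
tool_rot: [0.001, 1.0, -0.0, -0.004]
ft_force: [-11.7, 3.0, 9.8]
gripper_width: 0.004
finger_force: 5.8
```

Request:
send_rows([
  {"offset": [-0.05,0,0],"spin": 0},
  {"offset": [-0.05,0,0],"spin": 0},
  {"offset": [0,0,0],"spin": 0},
  {"offset": [0,0,0],"spin": 0},
  {"offset": [0,0,0],"spin": 0},
])

```text
t: 60.2
tool_pos: [564.9, -312.2, 59.8]
tool_rot: [0.002, 1.0, -0.0, -0.006]
ft_force: [-15.6, 2.9, 12.7]
gripper_width: 0.004
finger_force: 7.9
```

Request:
send_rows([
  {"offset": [0.2,0,0],"spin": 0},
  {"offset": [0.3,0,0],"spin": 0},
  {"offset": [0.5,0,0],"spin": 0},
  {"offset": [0.5,0,0],"spin": 0},
  {"offset": [1,0,0],"spin": 0},
])

```text
t: 60.62
tool_pos: [523.9, -311.9, 60.5]
tool_rot: [0.001, 1.0, -0.0, 0.003]
ft_force: [0.6, -0.4, 0.5]
gripper_width: 0.007
finger_force: 0.0
```

Request:
send_rows([
  {"offset": [1,0,0],"spin": 0},
  {"offset": [1,0,-0.5],"spin": 0},
  {"offset": [0,0,-1],"spin": 0},
  {"offset": [0,0,-1],"spin": 0},
  {"offset": [0,0,-1],"spin": 0},
])

```text
t: 61.03
tool_pos: [481.7, -312.4, 131.1]
tool_rot: [0.001, 1.0, -0.0, 0.002]
ft_force: [-0.1, 0.6, -0.2]
gripper_width: 0.002
finger_force: 0.0
```

Request:
send_rows([
  {"offset": [0,0,-1],"spin": 0},
  {"offset": [0,0,-1],"spin": 0},
  {"offset": [0,0,-1],"spin": 0},
  {"offset": [0,0,-1],"spin": 0},
  {"offset": [0,0,0],"spin": 0},
])

```text
t: 61.45
tool_pos: [484.3, -312.8, 214.1]
tool_rot: [0.001, 1.0, -0.002, 0.005]
ft_force: [0.9, -0.8, -0.2]
gripper_width: 0.005
finger_force: 0.0
```

```bash
cat > z.py <<'E'
from h import *
st()
for c in ('top','side'):
    K=cal(c); im,d=grab_frame(c); W=cloud(c,d,K); X,Y,Z=np.moveaxis(W,-1,0); save(c+'9.png',im)
    for q in ('lid','mat','plate','bottle','driver','mug','brush','wrench'):
        for s in nets.silhouettes(q,c)[:1]: print(c,q,round(s['conf'],2),*pr(W,s['mask']))
    s=(abs(Y+309)<80)&(Z>55)&(Z<80)&(X>520)&(X<600); print('front face x',np.percentile(X[s],[2,98]).round(1) if s.sum()>5 else None)
    for y0 in (-390,-309,-230): print(y0,[(x,np.nanmedian(Z[(abs(X-x)<2.6)&(abs(Y-y0)<12)]).round(0)) for x in range(560,625,4) if ((abs(X-x)<2.6)&(abs(Y-y0)<12)).sum()>2])
E
python3 z.py
```

```text
t 61.45 p [ 484.3 -312.8  214.1] x [-1.     0.003 -0.009] z [ 0.009 -0.004 -1.   ] F [ 0.9 -0.8 -0.2] w 0.005 ff 0.0 q7 [ 1.06  0.67 -0.87  1.74  0.6   1.01  1.53]
top lid 0.96 [674.2  78.1] [200.  196.7] 53.3 [ 8.6 16.5 50.8]
top mat 0.62 [676.   77.6] [251.4 250.5] 8.0 [-5.4  2.  10. ]
top plate 0.59 [ 568.6 -311.6] [101.1 215.8] 0.6 [ 64.8  73.4 132. ]
top bottle 0.67 [690.8 299.6] [56.7 71.4] 77.2 [ 24.   76.5 110.4]
top driver 0.82 [342.2 564. ] [27.6 99.9] 89.4 [11.4 22.2 30.6]
top mug 0.73 [613.6 526. ] [123.6  89.7] 77.3 [-1.  34.4 90.2]
top brush 0.28 [690.7 308.1] [75.3 60.6] 39.9 [ 15.2  75.1 110. ]
top wrench 0.53 [463.1 364.4] [241.2 263.7] 16.6 [-1.4 15.2 73.9]
front face x [570.5 599. ]
-390 [(568, np.float64(-5.0)), (572, np.float64(5.0)), (588, np.float64(72.0)), (592, np.float64(75.0)), (596, np.float64(75.0)), (600, np.float64(74.0)), (604, np.float64(75.0)), (608, np.float64(70.0)), (612, np.float64(126.0)), (616, np.float64(79.0)), (620, np.float64(147.0)), (624, np.float64(148.0))]
-309 [(560, np.float64(-2.0)), (564, np.float64(-2.0)), (568, np.float64(-2.0)), 
[... 1882 characters left out ...]
64(70.0)), (588, np.float64(73.0)), (592, np.float64(72.0)), (596, np.float64(72.0)), (600, np.float64(73.0)), (604, np.float64(72.0)), (608, np.float64(125.0)), (612, np.float64(128.0)), (616, np.float64(142.0)), (620, np.float64(108.0)), (624, np.float64(111.0))]
-230 [(560, np.float64(-3.0)), (564, np.float64(-3.0)), (568, np.float64(37.0)), (572, np.float64(34.0)), (576, np.float64(71.0)), (580, np.float64(72.0)), (584, np.float64(72.0)), (588, np.float64(71.0)), (592, np.float64(71.0)), (596, np.float64(72.0)), (600, np.float64(72.0)), (604, np.float64(73.0)), (608, np.float64(128.0)), (612, np.float64(129.0)), (616, np.float64(75.0)), (620, np.float64(146.0)), (624, np.float64(146.0))]
```

View pics/side9.png

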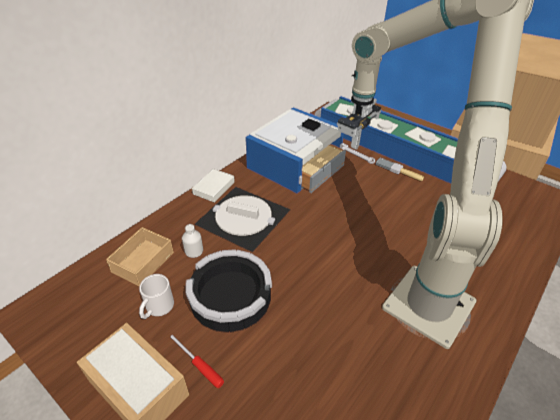

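The side view shows the drawer home with its face about 40 mm before the press front at (322,165). The plate is flush, the lid sits centred on the mat at (243,213), the tub is empty and the bystanders are untouched. I'll hand in.

```bash
python3 -c "
from station import workorder
print(workorder.job_done())"
```

```text
the job is handed in; nothing more can be done
None
```

The job is handed in: the lid is grip up in the middle of the mat, both rolls (only two were in the tub) lie flat in the drawer, the plate sits level in its recess, and the drawer is fully home. The judge's result was not shown.

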